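# Fetch the last rinse canister from the deep tank and complete the draining pan

## Robot

A 6-joint arm with a two-finger parallel gripper is mounted at the origin on a cart in front of the work surface, level with it; the furniture and walls round the work are solid. World frame = base frame: x ahead of the robot, y to its left, z up, the work surface at z = 0. Lengths are in m, angles in degrees, forces in N, time in s.
With the tool pointing down it reaches from about 0.4 to 0.825 m from the base axis. Payload 7 kg.
Tool frame: the origin (TCP) lies at the very end of the fingers, on their centre line; the grasp point (between the pads) lies 19 mm behind it; z points along the fingers, y is the direction in which the jaws open and shut (so a half turn about z gives the same grasp; the last joint's range is limited). The gripper opens to 88 mm and grips with 3 to 60 N. Pads are 19 mm wide; open, the fingers measure 130 mm over their backs; the gripper's body (78 mm by 193 mm) begins 47 mm behind the grasp point.
Start: joints at [-59.181, 20.546, 0.682, 0, -70.136, -16.507], TCP at [0.167, -0.654, 0.227] pointing down, gripper open.
Joint ranges: [-176.03, 176.03], [-82.01, 121.73], [-58.28, 71.71], [-173.87, 95.51], [-174.79, -0.11], [-173.66, 173.66]. Speed limits (degrees/s): [136.94, 136.94, 172.46, 180, 180, 180].

## Interface

Orientations are given as [roll, pitch, yaw] about the fixed x, y, z axes, in that order (R = Rz(yaw) Ry(pitch) Rx(roll)).
In Python, from plant import telemetry, snapshot, calibration, workorder gives the robot as it stands. The module is installed in compiled form; this text tells all that it offers.
- The arm moves only by the tool step_arm, never from a script. Its argument "plan" is text: rows parted by semicolons, each of 7 numbers parted by spaces: the finger opening in cm, from 0 to 8.76, then the shift along the tool's x, y, z in cm, then the turn, a rotation vector about the tool's x, y, z in degrees. A call has 1 to 12 rows; each row shifts and turns the commanded pose from where the row before left it, along the tool's axes as they then stand; what a row does not reach is not made up. A row lasts 1/12 s, in which the tool goes at most 41.7 mm and 7.16 degrees, less where a joint would pass 70% of its speed; a pose out of reach is approached as far as the arm can. A call with a gripper value outside its range is refused whole. The fingers move at their own pace and stop on an object; the grip force is fixed at half the most. Time passes only in rows, so rows that do not move let the fingers close. It gives the time, the measured TCP pose, the force and the opening at its end, in the units of the state.
- telemetry.get_obs(): the state, without advancing time (a new reading comes with each control period).
- snapshot(name): name is "side" or "top" or "wrist"; returns the picture (384x512x3 uint8, blue, green, red); there is no depth.
- calibration(name): a dict with "K" (3x3 intrinsics, pixels), "camera_from_world" (4x4, takes a point from world to camera coordinates). Camera axes: x right, y up, looking along -z (the intrinsics and any distortion apply to the point x, -y, -z); pixel columns grow to the right and rows downward; lengths in m; the calibration is good to about 2 mm. A picture is of the moment at which its call begins: read the wrist's pose just before it. calibration takes no time and is no camera call; for the wrist camera it gives the pose at the moment of the call.
- workorder.close_job(): hands the job in, once; it reports no verdict.
The state is a dict: "clock": time; "joint_pos": joint angles; "qvel": joint speeds; "tau": joint torques, N m; "tool_pos": TCP position; "orientation": TCP orientation; "force": force on the tool from outside, world axes, zero at the start; "moment": the same for the moment, N m; "opening": finger opening in m.
Only numpy, scipy, OpenCV 4.12 (cv2) and the standard library are available. Lean on these libraries where they do the work, as an engineer would, in place of code of your own. Each camera call takes 0.05 s, during which the arm holds its last target.

## Task

With the hook rod, fetch the canister that still hangs deep in the narrow rinse tank: hook it by its bail, lift it off the hanger's prongs and out over the rim, and stand it in the empty place of the round draining pan, upright on the floor of the pan among the six others, which stay standing there. Unhook it and hang the rod back in its fork stand. Touch no canister with the gripper itself, and leave the bottle, the roll of tape and the wire spool where they are.

Things in the scene. Friction and masses are not known exactly. Their poses are not given: they have to be found in the camera images.
- rod_grip (a point): centre of the hook rod's wooden handle: flat-sided, 26 mm (rod x) by 15 mm (rod y), 55 mm tall, its top 30 mm above this point; made to be gripped from above along rod y. Rod: 90 g, 148 mm long, z axis up the shaft. Below the handle a collar 26 mm across, then a 6 mm shaft, then a J hook open upward, tip at rod +x
- rod_collar (a point): centre of the underside of the rod's 5 mm thick steel collar, on the shaft axis, 35 mm below rod_grip: the face by which the rod hangs in its stand
- rod_hook (a point): bearing point of the rod's hook: inner bottom of the J, 9 mm to rod +x of the shaft axis, 112 mm below rod_grip. Hook of 6 mm round bar: its lowest point is 6 mm below this point, the rounded top of its tip 11 mm above it, the far side of its tip 12 mm further to rod +x
- stand: heavy fork stand, fixed; the rod hangs in it at the start. Origin on the worktop under the seat; x axis from the fork's open mouth to its post (33 mm behind the seat). Slot 12 mm wide, closed 8 mm behind the seat, flared at stand -x, where the arms end 33 mm from the seat. Round base 80 mm across, 10 mm thick
- stand_seat (a point): seat of the fork: on the fork's top face, 113 mm above the worktop; the middle of the collar's underside belongs here. Two pins on the arms, 14 mm to stand -x of it, stand 5 mm above the face and keep the collar in: the rod must be raised more than that to slide out or in along stand x
- tank: tall narrow rinse tank of sheet steel, empty, fixed. Origin on the worktop under its centre; inside 78 mm along tank x, 56 mm along tank y, walls 3 mm, rim 148 mm above the worktop (wires over the back rim reach 152 mm), small drain cock low on its front (tank -x). A wire hanger comes down the back wall (tank +x)
- hanger (a point): seat of the hanger inside the tank: midway between its two prongs, on their axis, 72 mm above the worktop, 13 mm to tank +x of the tank's centre. Prongs: 5 mm wires at tank y = -11 and +11 mm from the back wall to the front, with upturned tips; tip axis 10 mm to tank -x of here, tip top 9 mm above here; the canister's lid hangs 19 mm below the prongs' underside
- canister_mid (a point): centre, half-way up, of the body of the canister to fetch: a lidded slotted steel cylinder 36 mm across, 38 mm tall, foot edge bevelled 4 mm, 56 to 112 g, z axis up, foot 19 mm below this point. At the start it hangs by its bail on the prongs, foot about 12 mm above the worktop, its axes along the tank's
- canister_bail (a point): peak of its bail (wire axis), 61 mm above canister_mid. The bail is stiff 4 mm wire in the canister's y-z plane: upright at y = -18 and +18 mm up to 39 mm above canister_mid, then straight to this peak like a gable. Hung on the hook it centres itself, this point 5 mm above rod_hook, the canister upright below
- pan: round low draining pan of aluminium, fixed. Origin on the worktop under its centre; inside 122 mm across, wall 2.5 mm, rim 20 mm high, inner floor 3 mm above the worktop. It takes seven canisters in a hexagonal cluster, one in the middle and six round it, 40 mm between centres; the place at pan -x is empty
- free_place (a point): middle of the empty place of the cluster, on the pan's floor, 40 mm to pan -x of the pan's centre. Tank and pan stand on the two sides of the worktop, which is which varies; a solid wall rack stands behind the middle and left of the worktop, from 0.70 m ahead of the robot: cross from side to side in front of it
- other_1_mid (a point): centre, half-way up, of the body of canister 1 of the six loose ones that stand in the pan (the middle one); same canister and bail as above, the bail within about 0.2 rad of the pan's y axis
- other_2_mid (a point): centre, half-way up, of the body of canister 2 of the six loose ones that stand in the pan (one of the five round the middle); same canister and bail as above, the bail within about 0.2 rad of the pan's y axis
- other_3_mid (a point): centre, half-way up, of the body of canister 3 of the six loose ones that stand in the pan (one of the five round the middle); same canister and bail as above, the bail within about 0.2 rad of the pan's y axis
- other_4_mid (a point): centre, half-way up, of the body of canister 4 of the six loose ones that stand in the pan (one of the five round the middle); same canister and bail as above, the bail within about 0.2 rad of the pan's y axis
- other_5_mid (a point): centre, half-way up, of the body of canister 5 of the six loose ones that stand in the pan (one of the five round the middle); same canister and bail as above, the bail within about 0.2 rad of the pan's y axis
- other_6_mid (a point): centre, half-way up, of the body of canister 6 of the six loose ones that stand in the pan (one of the five round the middle); same canister and bail as above, the bail within about 0.2 rad of the pan's y axis
- flux_bottle: bystander: small brown dropper bottle, 33 mm across and 102 mm tall, loose; origin under its centre
- masking_tape: bystander: roll of tape lying flat, 96 mm across and 24 mm high, loose; origin under its centre
- solder_spool_3: bystander: grey spool of wire standing on its flange, about 50 mm across and 38 mm high, loose; origin under it
Things that resemble listed ones, but are neither listed nor needed, are in the scene too. Leave any pink look-alike of the part that bears other_2_mid alone.

How it is judged:
By the outcome, as a careful person would: the job done as asked, in the order asked, and still so for the second after the job is handed in, with the robot touching nothing.
It also fails if it takes over 72 s, if anything falls off the work surface, if the arm or the gripper's body presses on something with over 40 N, if the wrist force passes 120 N, or if a joint passes its speed limit or range.

## Working session

There is one attempt and no reset: what is moved stays moved. The work goes in short steps, Python scripts to look and compute and a tool call to move; the robot and the scene stay as the last step left them, time stands still between calls to the robot, and variables do not carry over. Pictures are saved under pics/ and viewed, and the job is handed in when it is done.

Besides the shell and the picture viewer there is one more tool, called after "Emit:" as name(argument=value, ...), one argument or row to a line, values as JSON. step_arm: Moves the arm, as the interface text tells. Its arguments: {"type":"object","properties":{"plan":{"type":"string"}},"required":["plan"]}

```bash
mkdir -p pics; ls; cat > h.py <<'E'
import numpy as np, cv2
from plant import telemetry, snapshot, calibration, workorder
def snap(n,f):
    c=calibration(n); im=snapshot(n); cv2.imwrite('pics/'+f+'.png',im); return im,c
def proj(c,p):
    M=np.array(c["camera_from_world"]);K=np.array(c["K"]);q=M@np.append(p,1);q=np.array([q[0],-q[1],-q[2]])
    u=K@q;return u[:2]/u[2]
def ray(c,uv):
    M=np.array(c["camera_from_world"]);K=np.array(c["K"])
    d=np.linalg.solve(K,np.array([uv[0],uv[1],1.]));d=np.array([d[0],-d[1],-d[2]])
    R=M[:3,:3];return -R.T@M[:3,3],R.T@d
def onz(c,uv,z):
    o,d=ray(c,uv);return o+d*(z-o[2])/d[2]
def tri(c1,u1,c2,u2):
    o1,d1=ray(c1,u1);o2,d2=ray(c2,u2);A=np.stack([d1,-d2],1);t=np.linalg.lstsq(A,o2-o1,rcond=None)[0]
    a=o1+t[0]*d1;b=o2+t[1]*d2;return (a+b)/2,np.linalg.norm(a-b)
E
python3 - <<'E'
from h import *
print(telemetry.get_obs())
for n in ("side","top","wrist"):
    im,c=snap(n,n+"0"); print(n,{k:(np.round(v,4).tolist() if not isinstance(v,str) else v) for k,v in c.items()}, -np.array(c["camera_from_world"])[:3,:3].T@np.array(c["camera_from_world"])[:3,3])
E
```

```text
pics
{'clock': 0.0, 'joint_pos': array([-5.91812649e+01,  2.05913493e+01,  6.36287284e-01, -2.26667328e-02,
       -7.01357516e+01, -1.65061204e+01]), 'qvel': array([-0.11662695,  0.05795871,  0.0456359 , -0.01424833, -0.00594987,
        0.041772  ]), 'tau': array([ 1.78894206e-03, -5.82718492e+01,  2.93050539e+01,  6.99776441e+00,
        6.57933037e-03, -1.67744938e-04]), 'tool_pos': array([ 0.16673623, -0.6535929 ,  0.22563474]), 'orientation': array([ 1.79906874e+02, -5.37435542e-03, -1.65695100e+02]), 'force': array([ 0.07262433,  0.14876929, -0.46170185]), 'moment': array([-0.0005786 , -0.02345819,  0.02558863]), 'opening': 0.08756652115687259}
side {'K': [[484.5782, 0.0, 258.4104], [0.0, 484.5782, 187.681], [0.0, 0.0, 1.0]], 'camera_from_world': [[0.9959, 0.0902, -0.0093, -0.5272], [-0.0373, 0.5006, 0.8648, -0.0293], [0.0827, -0.8609, 0.5019, -2.1557], [0.0, 0.0, 0.0, 1.0]]} [ 0.70217945 -1.7936927   1.1024531 ]
top {'K': [[358.3701, 0.0, 261.282], [0.0, 358.3701, 188.9531], [0.0, 0.0, 1.0]], 'camera_from_world': [[0.0048, -0.9998, -0.0182, -0.0956], [0.985, 0.0016, 0.1724, -0.5426], [-0.1724, -0.0188, 0.9849, -1.447], [0.0, 0.0, 0.0, 1.0]]} [ 0.28547735 -0.12189521  1.51687928]
wrist {'K': [[309.4335, 0.0, 257.241], [0.0, 309.4335, 193.418], [0.0, 0.0, 1.0]], 'camera_from_world': [[-0.2466, 0.9691, 0.0023, 0.6738], [-0.9323, -0.2366, -0.2737, 0.0346], [-0.2647, -0.0696, 0.9618, -0.3909], [0.0, 0.0, 0.0, 1.0]]} [ 0.09496232 -0.67202754  0.38389718]
```

View pics/side0.png

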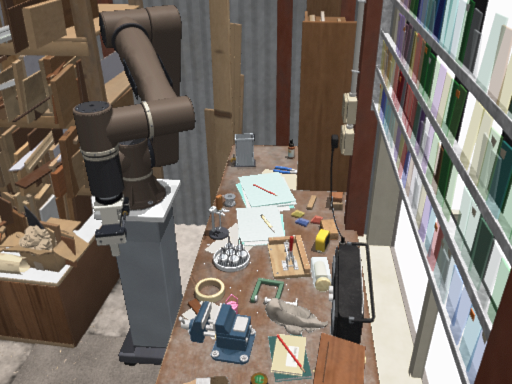

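View pics/top0.png

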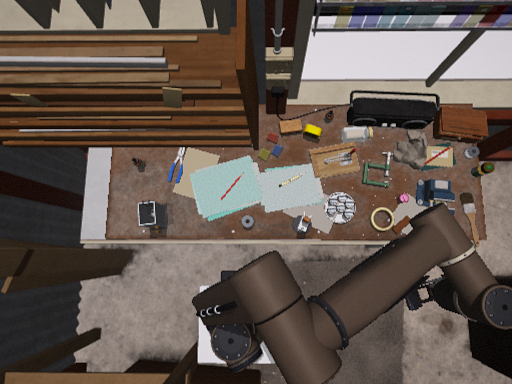

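View pics/wrist0.png

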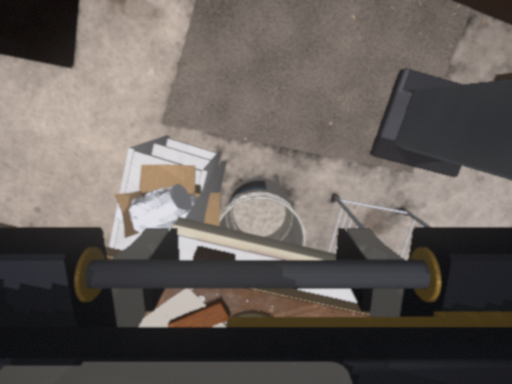

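```bash
python3 - <<'E'
import cv2,numpy as np
s=cv2.imread('pics/side0.png');t=cv2.imread('pics/top0.png')
a=cv2.resize(s[185:275,190:270],None,fx=5,fy=5,interpolation=cv2.INTER_CUBIC)
b=cv2.resize(s[125:185,220:300],None,fx=5,fy=5,interpolation=cv2.INTER_CUBIC)
cv2.imwrite('pics/c1.png',np.hstack([a,np.vstack([b,np.zeros((150,400,3),np.uint8)])]))
c=cv2.resize(t[180:245,235:365],None,fx=6,fy=6,interpolation=cv2.INTER_CUBIC)
cv2.imwrite('pics/c2.png',c)
c=cv2.resize(t[190:240,120:180],None,fx=8,fy=8,interpolation=cv2.INTER_CUBIC)
cv2.imwrite('pics/c3.png',c)
from h import *
c=calibration('top')
for n,uv,z in [('tank rim',(151,213),.148),('pan',(340,208),.02),('stand',(303,222),.11),('tape',(383,219),.024),('spool',(248,221),.038)]: print(n,onz(c,uv,z))
E
```

```text
tank rim [0.43025365 0.32899083 0.148     ]
pan [ 0.46709396 -0.42323533  0.02      ]
stand [ 0.40066379 -0.25902421  0.11      ]
tape [ 0.42123471 -0.59838432  0.024     ]
spool [ 0.40992194 -0.03948938  0.038     ]
```

View pics/c1.png

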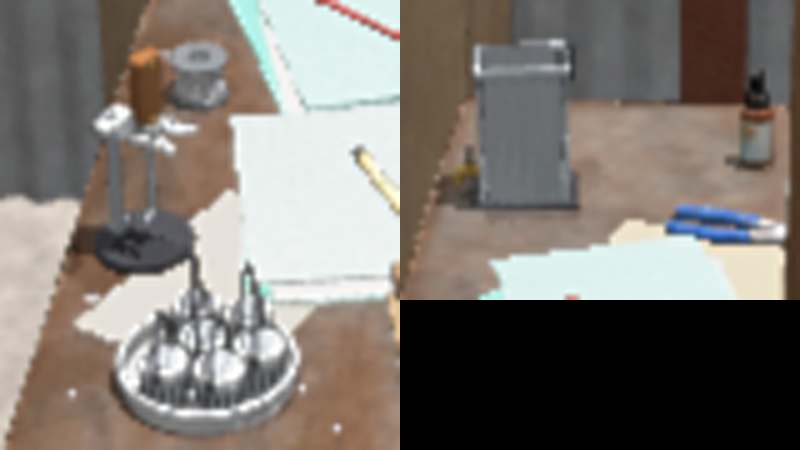

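View pics/c2.png

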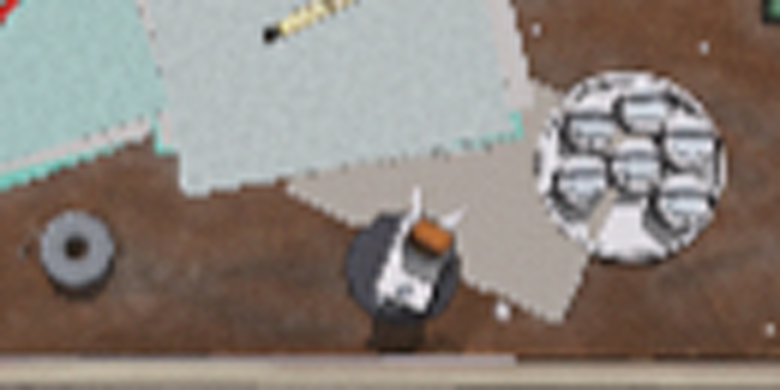

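View pics/c3.png

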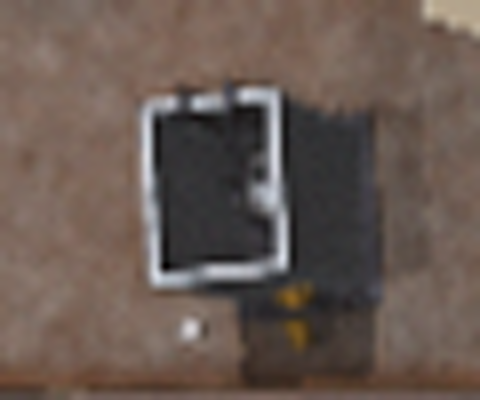

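```bash
cat >> h.py <<'E'
from scipy.spatial.transform import Rotation as Rn
def go(p,yaw=None,pr=True):
    "shift in cm in tool axes (after turning to yaw) from present pose to p; turn about tool z"
    o=telemetry.get_obs();e=np.array(o['orientation']);R=Rn.from_euler('xyz',e,degrees=True)
    y=e[2] if yaw is None else yaw
    R2=Rn.from_euler('xyz',[180,0,y],degrees=True)
    d=R2.inv().apply(np.array(p)-o['tool_pos'])*100
    dy=(y-e[2]+180)%360-180
    w=(R.inv()*R2).as_rotvec(degrees=True)
    if pr: print('clock %.2f'%o['clock'],'pos',np.round(o['tool_pos'],4),'ori',np.round(e,2),'| shift after turn cm',np.round(d,2),'turn',np.round(w,2),'F',np.round(o['force'],1),'open',round(o['opening'],4),'j',np.round(o['joint_pos'],0))
    return d
E
python3 -c "
from h import *
go([.494,-.33,.30],180)"
```

```text
clock 0.15 pos [ 0.1667 -0.6537  0.2258] ori [ 1.7993e+02 -1.0000e-02 -1.6570e+02] | shift after turn cm [-32.73  32.37  -7.42] turn [ 0.07 -0.02 14.3 ] F [ 0.1  0.1 -0. ] open 0.0879 j [-59.  21.   1.  -0. -70. -17.]
```

Emit:
step_arm(
  plan="8.7 0 0 -3.7 0 0 7.1; 8.7 0 0 -3.7 0 0 7.1; 8.7 -2.9 2.9 0 0 0 0; 8.7 -2.9 2.9 0 0 0 0; 8.7 -2.9 2.9 0 0 0 0; 8.7 -2.9 2.9 0 0 0 0; 8.7 -2.9 2.9 0 0 0 0; 8.7 -2.9 2.9 0 0 0 0; 8.7 -2.9 2.9 0 0 0 0; 8.7 -2.9 2.9 0 0 0 0; 8.7 -2.9 2.9 0 0 0 0; 8.7 -2.9 2.9 0 0 0 0",
)

```text
clock: 1.15
tool_pos: [0.4572, -0.3616, 0.3006]
orientation: [180.0, 0.0, -179.9]
force: [2.0, -0.5, 0.7]
opening: 0.0869
```

Emit:
step_arm(
  plan="8.7 -2 2 0 0 0 0; 8.7 0 0 0 0 0 0; 8.7 0 0 0 0 0 0",
)

```text
clock: 1.4
tool_pos: [0.4772, -0.342, 0.3001]
orientation: [180.0, -0.0, -179.7]
force: [0.3, -0.4, 0.2]
opening: 0.087
```

```bash
python3 -c "
from h import *
go([.494,-.33,.30],180)
im,c=snap('wrist','w1');np.save('w1c',c)
cv2.imwrite('pics/w1b.png',cv2.resize(im,None,fx=1.5,fy=1.5))
"
```

```text
clock 1.40 pos [ 0.4772 -0.342   0.3001] ori [ 1.7997e+02 -4.0000e-02 -1.7972e+02] | shift after turn cm [-1.68  1.2   0.01] turn [ 0.02 -0.04  0.28] F [ 0.3 -0.4  0.2] open 0.087 j [-17.  10.  -4.  -0. -76. -73.]
```

View pics/w1b.png

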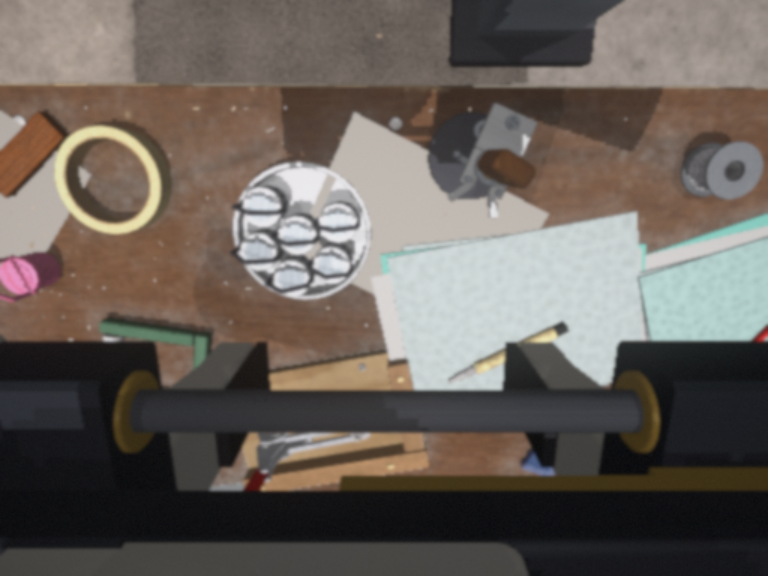

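```bash
python3 -c "
import cv2
im=cv2.imread('pics/w1.png')
cv2.imwrite('pics/w1c.png',cv2.resize(im[60:150,270:370],None,fx=6,fy=6,interpolation=cv2.INTER_CUBIC))
cv2.imwrite('pics/w1d.png',cv2.resize(im[100:205,150:255],None,fx=5.5,fy=5.5,interpolation=cv2.INTER_CUBIC))
"
```

```text
(no output)
```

View pics/w1c.png

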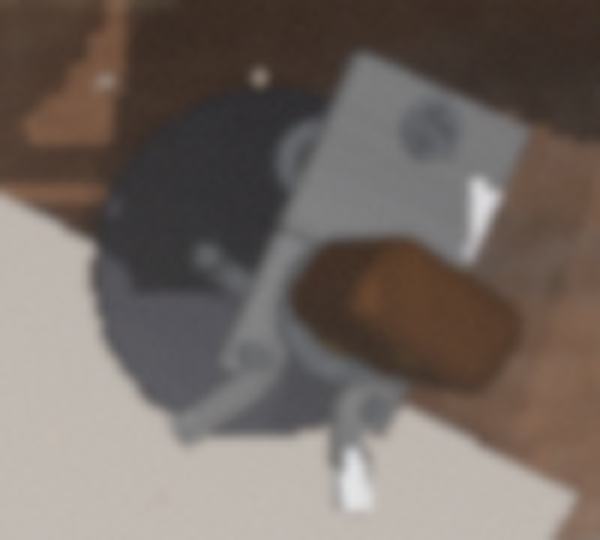

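View pics/w1d.png

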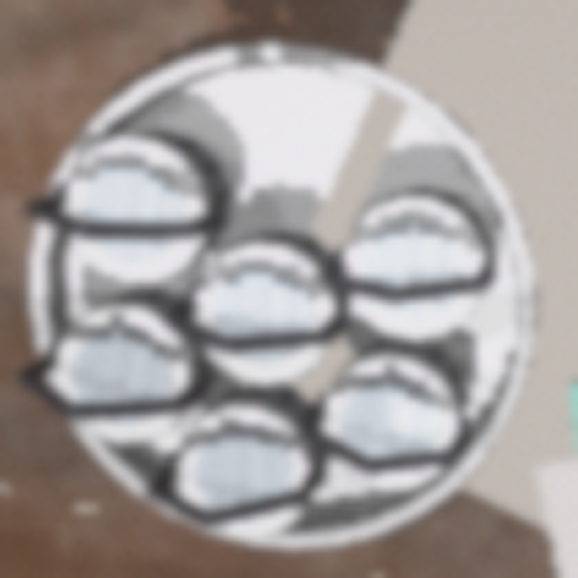

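Emit:
step_arm(
  plan="8.7 0 3 2 0 0 0; 8.7 0 3 2 0 0 0; 8.7 0 2.2 2 0 0 0; 8.7 0 0 0 0 0 0; 8.7 0 0 0 0 0 0",
)

```text
clock: 1.87
tool_pos: [0.4749, -0.2615, 0.24]
orientation: [180.0, -0.1, -179.9]
force: [0.9, 0.3, 0.3]
opening: 0.0869
```

```bash
python3 -c "
from h import *
go([.48,-.26,.24],180)
im,c=snap('wrist','w2');np.save('w2c',c)
cv2.imwrite('pics/w2b.png',cv2.resize(im[0:230],None,fx=1.5,fy=1.5))
"
```

```text
clock 1.87 pos [ 0.4749 -0.2615  0.24  ] ori [ 1.7999e+02 -9.0000e-02 -1.7987e+02] | shift after turn cm [-0.51  0.15 -0.  ] turn [ 0.01 -0.09  0.13] F [0.9 0.3 0.3] open 0.0869 j [ -8.   8. -15.   0. -68. -82.]
```

View pics/w2b.png

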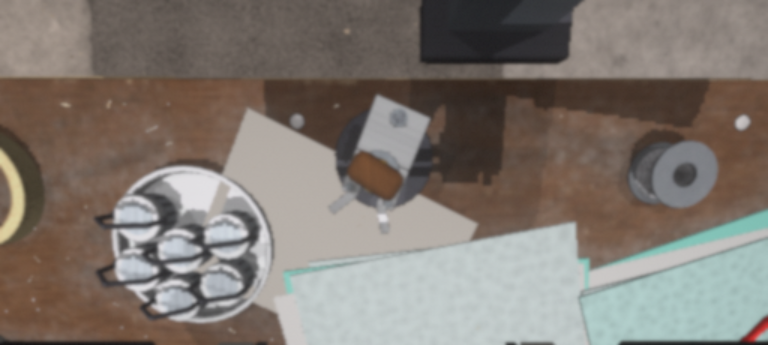

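```bash
python3 -c "
import cv2
im=cv2.imread('pics/w2.png')
cv2.imwrite('pics/w2c.png',cv2.resize(im[55:165,205:305],None,fx=6,fy=6,interpolation=cv2.INTER_CUBIC))
"
```

```text
(no output)
```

View pics/w2c.png

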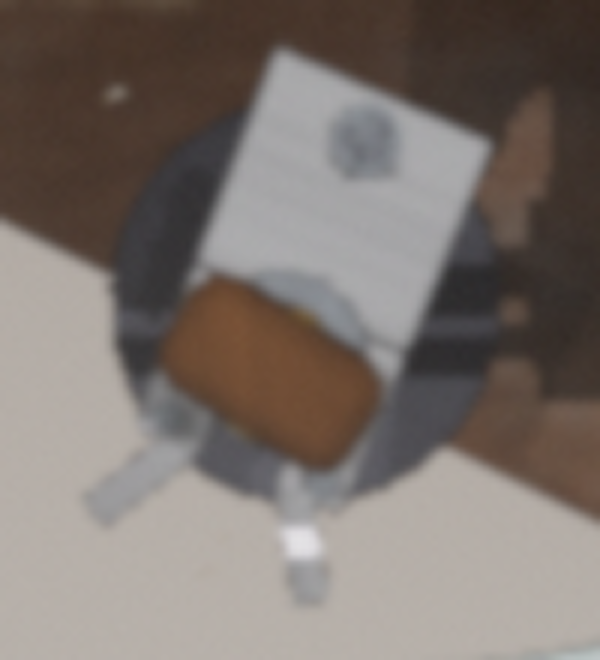

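```bash
python3 -c "
from h import *
for k,z in (('w2',.178),('w1',.178)):
    im=cv2.imread(f'pics/{k}.png');c=np.load(k+'c.npy',allow_pickle=True).item()
    hsv=cv2.cvtColor(im,cv2.COLOR_BGR2HSV)
    roi=np.zeros(im.shape[:2],np.uint8)
    if k=='w2': roi[95:137,228:275]=1
    else: roi[95:128,315:362]=1
    m=((hsv[...,1]>120)&(hsv[...,2]>50)&(roi>0)).astype(np.uint8)
    cs=cv2.findContours(m,0,2)[0];q=max(cs,key=cv2.contourArea)
    r=cv2.minAreaRect(q);b=cv2.boxPoints(r);print(k,r)
    P=np.array([onz(c,p,z) for p in b]);print(np.round(P,4),P.mean(0))
    for i in (0,1):
        d=P[i+1]-P[i];print(np.linalg.norm(d),np.degrees(np.arctan2(d[1],d[0])))
c=np.load('w1c.npy',allow_pickle=True).item()
ax=np.array([.405,-.262])
for a in (117,-63):
    u=np.array([np.cos(np.radians(a)),np.sin(np.radians(a))])
    for nm,d,zz in (('shaft',0,.045),('bear',.009,.036),('tip',.018,.047),('base of shaft top',0,.1)):
        p=proj(c,[*(ax+u*d),zz]);print(a,nm,p,(p-[270,60])*6)
c=np.load('w2c.npy',allow_pickle=True).item()
q=[onz(c,(205+x/6,55+y/6),.113)for x,y in ((280,45),(490,145),(395,370),(200,270))];print(np.round(q,4))
"
```

```text
w2 ((249.70294189453125, 115.53824615478516), (32.74940490722656, 18.40715980529785), 32.47119140625)
[[ 0.4067 -0.2795  0.178 ]
 [ 0.3965 -0.2725  0.178 ]
 [ 0.4081 -0.2536  0.178 ]
 [ 0.4186 -0.2604  0.178 ]] [ 0.40748228 -0.26648947  0.178     ]
0.012393617734542445 145.90805178811001
0.022215393500697584 58.55051178501753
w1 ((341.3764343261719, 110.79776000976562), (24.803951263427734, 13.03797435760498), 32.00538635253906)
[[ 0.4064 -0.2807  0.178 ]
 [ 0.3971 -0.2753  0.178 ]
 [ 0.408  -0.256   0.178 ]
 [ 0.4175 -0.2613  0.178 ]] [ 0.40725969 -0.26831543  0.178     ]
0.010719667705043089 149.89830247242378
0.022126415113888537 60.385270702748016
117 shaft [319.32347452 107.38239587] [295.9408471  284.29437522]
117 bear [324.28823242 104.13942384] [325.72939452 264.83654304]
117 tip [332.59219792 100.79034744] [375.5531875  244.74208464]
117 base of shaft top [328.88001114 107.65260085] [353.28006683 285.91560512]
-63 shaft [319.32347452 107.38239587] [295.9408471  284.29437522]
-63 bear [311.73817921 110.53305823] [250.42907523 303.19834939]
-63 tip [306.80330545 113.91880238] [220.81983268 323.51281429]
-63 base of shaft top [328.88001114 107.65260085] [353.28006683 285.91560512]
[[ 0.3653 -0.2661  0.113 ]
 [ 0.3786 -0.2358  0.113 ]
 [ 0.4102 -0.2491  0.113 ]
 [ 0.396  -0.278   0.113 ]]
```

```bash
python3 -c "
from h import *
ax=np.array([.406,-.266])
for k,o in (('w1',(270,60)),('w2',(205,55))):
  c=np.load(k+'c.npy',allow_pickle=True).item()
  for a in (63,-117):
    u=np.array([np.cos(np.radians(a)),np.sin(np.radians(a))])
    for nm,d,zz in (('shaft',0,.045),('bear',.009,.036),('tip',.018,.047),('shaft top',0,.1)):
        p=proj(c,[*(ax+u*d),zz]);print(k,a,nm,((p-o)*6).round())
"
python3 -c "
import cv2
s=cv2.imread('pics/side0.png')
cv2.imwrite('pics/s1.png',cv2.resize(s[185:245,200:245],None,fx=12,fy=12,interpolation=cv2.INTER_CUBIC)[:600])"
```

```text
w1 63 shaft [277. 289.]
w1 63 bear [305. 308.]
w1 63 tip [351. 329.]
w1 63 shaft top [331. 291.]
w1 -117 shaft [277. 289.]
w1 -117 bear [234. 269.]
w1 -117 tip [205. 249.]
w1 -117 shaft top [331. 291.]
w2 63 shaft [288. 334.]
w2 63 bear [331. 355.]
w2 63 tip [375. 380.]
w2 63 shaft top [283. 339.]
w2 -117 shaft [288. 334.]
w2 -117 bear [245. 310.]
w2 -117 tip [199. 287.]
w2 -117 shaft top [283. 339.]
```

View pics/s1.png

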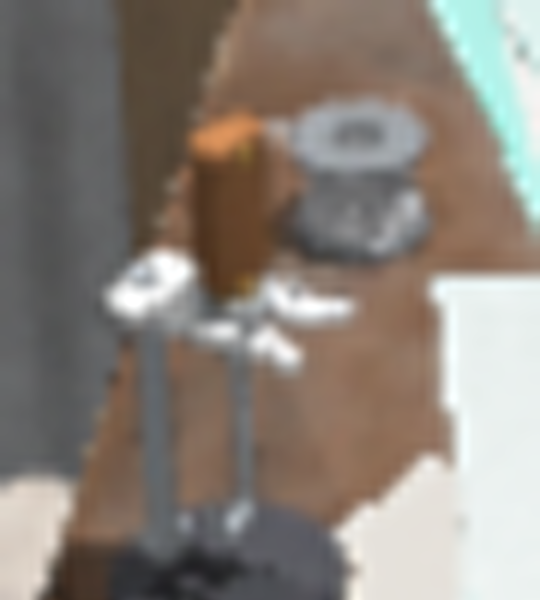

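Emit:
step_arm(
  plan="8.7 -1.6 -4 0 0 0 0; 8.7 -1.6 -4 1 0 0 0; 8.7 -1.6 -4 1 0 0 0; 8.7 -1.5 -4 1 0 0 0; 8.7 0 0 0.5 0 0 0; 8.7 0 0 0 0 0 0; 8.7 0 0 0 0 0 0",
)

```text
clock: 2.5
tool_pos: [0.5354, -0.415, 0.2069]
orientation: [180.0, -0.1, 180.0]
force: [0.0, 1.3, -0.1]
opening: 0.0873
```

```bash
python3 -c "
from h import *
go([.406,-.266,.24],-117)
im,c=snap('wrist','w3');np.save('w3c',c)
cv2.imwrite('pics/w3b.png',cv2.resize(im[40:210,150:370],None,fx=3.5,fy=3.5,interpolation=cv2.INTER_CUBIC))
"
```

```text
clock 2.50 pos [ 0.5354 -0.415   0.2069] ori [ 1.8000e+02 -5.0000e-02  1.7998e+02] | shift after turn cm [-7.4  18.3  -3.31] turn [ 3.000e-02 -4.000e-02 -6.302e+01] F [ 0.   1.3 -0.1] open 0.0873 j [-21.  21.  -1.   0. -68. -69.]
```

View pics/w3b.png

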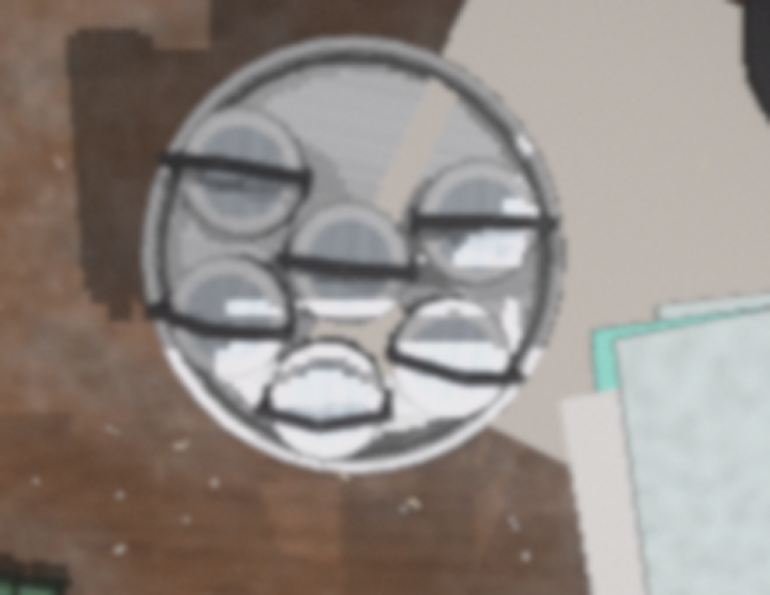

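```bash
python3 -c "
from h import *
im=cv2.imread('pics/w3.png');c=np.load('w3c.npy',allow_pickle=True).item()
f=lambda x,y:(150+(x+.5)/3.5-.5,40+(y+.5)/3.5-.5)
# fit rim circle: threshold edges
pts=[f(*p) for p in ((142,260),(560,240),(350,37),(345,472),(205,105),(495,85),(195,395),(520,385))]
W=np.array([onz(c,p,.02)[:2] for p in pts])
A=np.c_[2*W,np.ones(len(W))];s=np.linalg.lstsq(A,(W**2).sum(1),rcond=None)[0];print('rim',s[:2],2*np.sqrt(s[2]+s[:2]@s[:2]))
L=np.array([onz(c,f(*p),.041)[:2] for p in ((350,260),(242,172),(228,316),(328,399),(455,357),(480,221))]);print(L.round(4))
ctr=s[:2]
for p in L[1:]:
  d=p-L[0];print(np.hypot(*d)*1000,np.degrees(np.arctan2(d[1],d[0])))
e=L[1]+L[5]-L[0];print('free (by para)',e)
print(ctr+ -(L[3]-L[0])) 
# kabsch for pan yaw: ideal angles
idl=np.array([[0,0]]+[[.04*np.cos(np.radians(a)),.04*np.sin(np.radians(a))] for a in (-120,-60,0,60,120)])
a=idl-idl.mean(0);b=L-L.mean(0);th=np.arctan2((a[:,0]*b[:,1]-a[:,1]*b[:,0]).sum(),(a*b).sum());
R=np.array([[np.cos(th),-np.sin(th)],[np.sin(th),np.cos(th)]]);t=L.mean(0)-R@idl.mean(0)
print('yaw',np.degrees(th),'ctr',t,'free',t+R@[-.04,0],'ctr-rim free',ctr+R@[-.04,0],'res',((idl@R.T+t-L)*1000).round(1).tolist())
"
```

```text
rim [ 0.47150878 -0.42165472] 0.12984692260702282
[[ 0.4695 -0.4223]
 [ 0.4453 -0.4528]
 [ 0.4854 -0.4583]
 [ 0.5099 -0.4292]
 [ 0.4975 -0.3914]
 [ 0.4587 -0.3849]]
38.93491083763652 -128.48892960679697
39.351863155424965 -66.13933991803957
41.00576256675277 -9.702662879563501
41.719577710418434 47.94682138289418
38.96196658561431 106.1250522315465
free (by para) [ 0.43445493 -0.41537655]
[ 0.43108958 -0.41474381]
yaw -10.253661661518752 ctr [ 0.4711524 -0.4219715] free [ 0.43179122 -0.41485125] ctr-rim free [ 0.43214761 -0.41453447] res [[1.6, 0.4], [0.0, 0.3], [-0.8, -1.3], [0.6, 0.1], [-0.5, -0.1], [-1.0, 0.6]]
```

Emit:
step_arm(
  plan="6 0 0 -0.4 0 0 -6.9; 6 0 0 -0.4 0 0 -6.9; 6 0 0 -0.4 0 0 -6.9; 6 0 0 -0.4 0 0 -6.9; 6 0 0 -0.4 0 0 -6.9; 6 0 0 -0.4 0 0 -6.9; 6 0 0 -0.4 0 0 -6.9; 6 0 0 -0.4 0 0 -6.9; 6 0 0 0 0 0 -6.8; 6 0 0 0 0 0 0",
)

```text
clock: 3.38
tool_pos: [0.5366, -0.4129, 0.2418]
orientation: [-179.8, 0.0, -117.5]
force: [0.3, 0.3, 1.1]
opening: 0.0602
```

```bash
python3 -c "
from h import *
go([.407,-.267,.24],-118)
"
```

```text
clock 3.38 pos [ 0.5366 -0.4129  0.2418] ori [-1.7979e+02  1.0000e-02 -1.1751e+02] | shift after turn cm [-6.8  18.29  0.18] turn [-0.21  0.01  0.49] F [0.3 0.3 1.1] open 0.0602 j [-21.  20.   2.   0. -72.  -6.]
```

Emit:
step_arm(
  plan="6 -1.3 3.6 0 0 0 0; 6 -1.3 3.6 0 0 0 0; 6 -1.3 3.6 0 0 0 0; 6 -1.3 3.6 0 0 0 0; 6 -1.3 3.6 0 0 0 0.4; 6 -0.3 0.3 0 0 0 0; 6 0 0 0 0 0 0; 6 0 0 0 0 0 0",
)

```text
clock: 4.05
tool_pos: [0.4068, -0.2674, 0.2408]
orientation: [-179.8, 0.0, -118.3]
force: [0.4, -0.1, 0.0]
opening: 0.0602
```

```bash
python3 -c "
from h import *
go([.407,-.267,.136],-118)
im,c=snap('wrist','w4');np.save('w4c',c)
cv2.imwrite('pics/w4b.png',cv2.resize(im,None,fx=1.5,fy=1.5,interpolation=cv2.INTER_CUBIC))
print(proj(c,[.407,-.267,.178]),[proj(c,telemetry.get_obs()['tool_pos'])])
"
```

```text
clock 4.05 pos [ 0.4068 -0.2674  0.2408] ori [-1.7981e+02  4.0000e-02 -1.1835e+02] | shift after turn cm [-0.04 -0.   10.48] turn [-0.19  0.04 -0.35] F [ 0.4 -0.1  0. ] open 0.0602 j [-10.   2. -21.   0. -67. -18.]
[257.04656147 207.83287632] [array([256.01625392, 242.42939635])]
```

View pics/w4b.png

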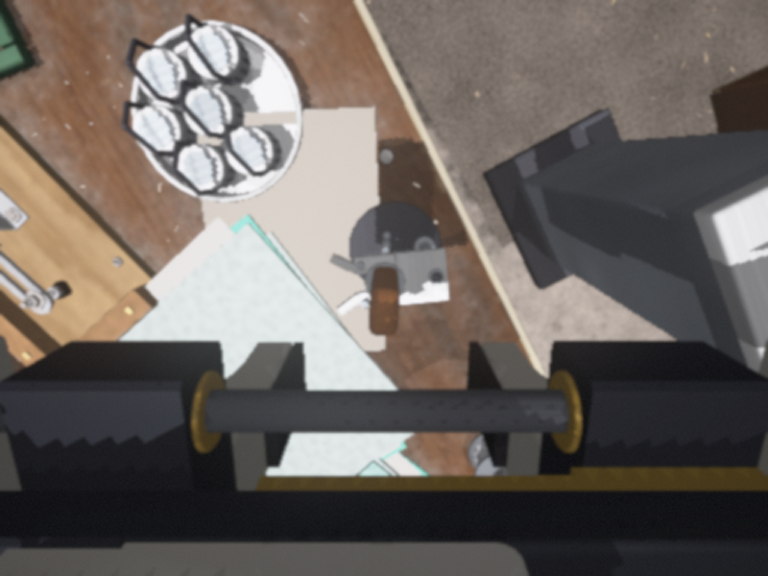

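Emit:
step_arm(
  plan="6 0 0 2.5 0 0 0; 6 0 0 2.5 0 0 0; 6 0 0 2.5 0 0 0; 6 0 0 2 0 0 0; 6 0 0 1 0 0 0; 6 0 0 0 0 0 0; 0.8 0 0 0 0 0 0; 0.8 0 0 0 0 0 0; 0.8 0 0 0 0 0 0; 0.8 0 0 0 0 0 0; 0.8 0 0 0 0 0 0; 0.8 0 0 0 0 0 0",
)

```text
clock: 5.1
tool_pos: [0.4066, -0.2677, 0.1348]
orientation: [-179.9, 0.0, -118.3]
force: [0.3, -0.4, 0.0]
opening: 0.0259
```

Emit:
step_arm(
  plan="0.8 0 0 0 0 0 0; 0.8 0 0 0 0 0 0; 0.8 0 0 0 0 0 0",
)

```text
clock: 5.35
tool_pos: [0.4065, -0.2677, 0.1344]
orientation: [-180.0, 0.0, -118.3]
force: [0.5, 0.6, 2.2]
opening: 0.0146
```

```bash
python3 -c "
from h import *
go([.407,-.267,.136],-118)
u=np.array([np.cos(np.radians(157)),np.sin(np.radians(157)),0]);print(Rn.from_euler('xyz',[180,0,-118.2],degrees=True).inv().apply(-u*6))
"
```

```text
clock 5.35 pos [ 0.4065 -0.2677  0.1344] ori [-179.98    0.   -118.28] | shift after turn cm [-0.08 -0.02 -0.16] turn [-0.02  0.   -0.28] F [0.5 0.6 2.2] open 0.0146 j [-10.   8. -30.   0. -52. -18.]
[-5.43795481e-01 -5.97530639e+00 -7.31763985e-16]
```

Emit:
step_arm(
  plan="0.8 0 0 -0.5 0 0 0; 0.8 0 0 -0.5 0 0 0; 0.8 0 0 0 0 0 0; 0.8 -0.05 -0.6 0 0 0 0; 0.8 -0.1 -1 0 0 0 0; 0.8 -0.1 -1 0 0 0 0; 0.8 -0.1 -1.2 0 0 0 0; 0.8 -0.1 -1.2 0 0 0 0; 0.8 -0.1 -1.2 0 0 0 0; 0.8 0 0 0 0 0 0",
)

```text
clock: 6.18
tool_pos: [0.4662, -0.2933, 0.1437]
orientation: [-180.0, -0.0, -118.3]
force: [0.5, 0.2, -0.3]
opening: 0.0151
```

```bash
python3 -c "
from h import *
go([.48,.32,.3],-118)
im,c=snap('wrist','w5');np.save('w5c',c)
cv2.imwrite('pics/w5b.png',cv2.resize(im,None,fx=1.5,fy=1.5,interpolation=cv2.INTER_CUBIC))
"
```

```text
clock 6.18 pos [ 0.4662 -0.2933  0.1437] ori [-1.7999e+02 -3.0000e-02 -1.1828e+02] | shift after turn cm [-54.8   27.57 -15.63] turn [-0.01 -0.03 -0.28] F [ 0.5  0.2 -0.3] open 0.0151 j [-12.  13. -22.   0. -55. -17.]
```

View pics/w5b.png

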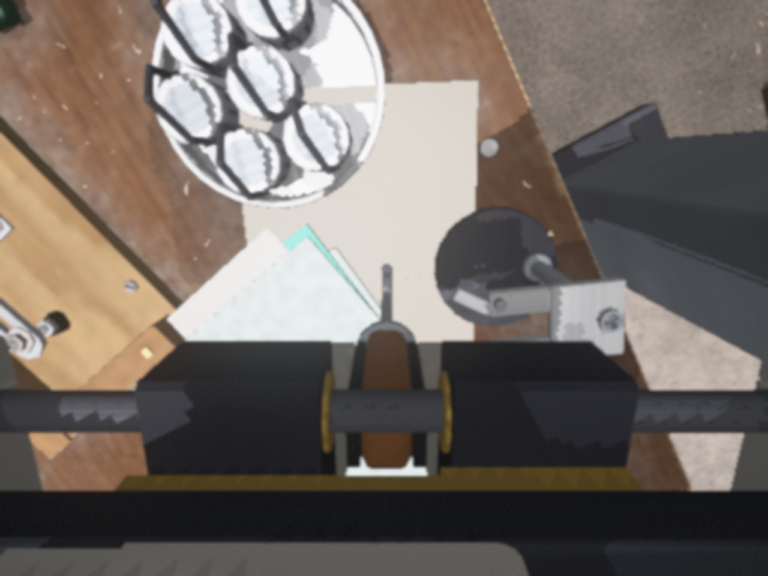

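```bash
cat >> h.py <<'E'
def toolpt(v,o=None):
    o=o or telemetry.get_obs();return o['tool_pos']+Rn.from_euler('xyz',o['orientation'],degrees=True).apply(v)
E
python3 -c "
from h import *
im=cv2.imread('pics/w5.png');c=np.load('w5c.npy',allow_pickle=True).item()
for dx in (-.004,0,.004):
  print(dx,[np.round(proj(c,toolpt(np.array([a+dx,0,b-.0136]))),1) for a,b in ((.018,.101),(.021,.104),(.013,.032),(.013,.035),(.013,-.03))])
cv2.imwrite('pics/w5c.png',cv2.resize(im[165:260,220:300],None,fx=6,fy=6,interpolation=cv2.INTER_CUBIC))
"
```

```text
-0.004 [array([258.7, 181.2]), array([258.7, 176.8]), array([259.2, 216.1]), array([259.2, 214.4]), array([260.2, 267.8])]
0 [array([258.7, 176.4]), array([258.7, 172. ]), array([259.2, 209.9]), array([259.2, 208.3]), array([260.2, 259. ])]
0.004 [array([258.7, 171.6]), array([258.7, 167.2]), array([259.2, 203.6]), array([259.2, 202. ]), array([260.2, 250.2])]
```

View pics/w5c.png

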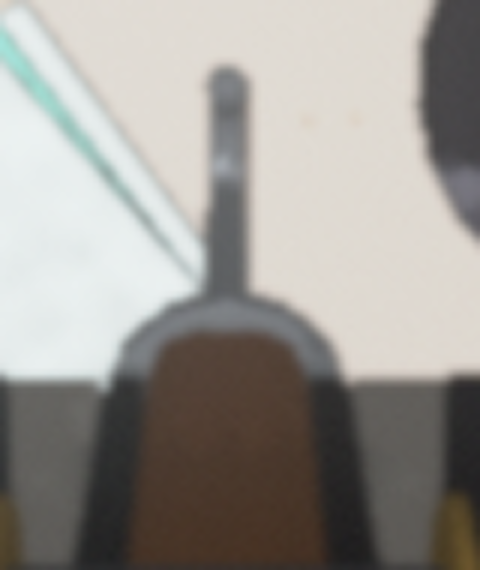

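Emit:
step_arm(
  plan="0.8 0 0 -3 0 0 -3; 0.8 0 0 -3 0 0 -7; 0.8 0 0 -3 0 0 -7; 0.8 0 0 -3 0 0 -7; 0.8 0 0 -2.6 0 0 -7; 0.8 0 0 0 0 0 -7; 0.8 0 0 0 0 0 -7; 0.8 0 0 0 0 0 -7; 0.8 0 0 0 0 0 -7; 0.8 0 0 0 0 0 -7; 0.8 0 0 0 0 0 -7; 0.8 0 0 0 0 0 -7",
)

```text
clock: 7.23
tool_pos: [0.4632, -0.292, 0.2899]
orientation: [180.0, 0.0, -37.9]
force: [-0.0, -0.1, -0.6]
opening: 0.0146
```

Emit:
step_arm(
  plan="0.8 0 0 0 0 0 -7; 0.8 0 0 0 0 0 -7; 0.8 0 0 0 0 0 -7; 0.8 0 0 0 0 0 -7; 0.8 0 0 0 0 0 -7; 0.8 0 0 0 0 0 -3.3; 0.8 0 0 0 0 0 0",
)

```text
clock: 7.82
tool_pos: [0.4632, -0.2921, 0.29]
orientation: [-180.0, 0.0, 0.2]
force: [0.1, 0.0, -1.5]
opening: 0.0149
```

```bash
python3 -c "
from h import *
go([.375,.329,.29],0)
"
```

```text
clock 7.82 pos [ 0.4632 -0.2921  0.29  ] ori [-1.7998e+02  3.0000e-02  1.6000e-01] | shift after turn cm [ -8.82 -62.11  -0.  ] turn [-0.02  0.03  0.16] F [ 0.1  0.  -1.5] open 0.0149 j [-12.   6. -10.  -0. -74. 102.]
```

Emit:
step_arm(
  plan="0.8 0 -2.5 0 0 0 0; 0.8 0 -3.9 0 0 0 0; 0.8 0 -3.9 0 0 0 0; 0.8 0 -3.9 0 0 0 0; 0.8 0 -3.9 0 0 0 0; 0.8 0 -3.9 0 0 0 0; 0.8 0 -3.9 0 0 0 0; 0.8 0 -3.9 0 0 0 0; 0.8 0 -3.9 0 0 0 0; 0.8 -0.5 -3.9 0 0 0 0; 0.8 -1.2 -3.9 0 0 0 0; 0.8 -1.2 -3.9 0 0 0 0",
)

```text
clock: 8.82
tool_pos: [0.4335, 0.1635, 0.2901]
orientation: [180.0, 0.0, -0.2]
force: [0.7, 0.5, -1.3]
opening: 0.0145
```

Emit:
step_arm(
  plan="0.8 -1.2 -3.9 0 0 0 0; 0.8 -1.2 -3.9 0 0 0 0; 0.8 -1.2 -3.9 0 0 0 0; 0.8 -1.2 -3 0 0 0 0; 0.8 -1.1 -2 0 0 0 0; 0.8 0 0 0 0 0 0; 0.8 0 0 0 0 0 0; 0.8 0 0 0 0 0 0",
)

```text
clock: 9.48
tool_pos: [0.3753, 0.3285, 0.29]
orientation: [180.0, 0.0, -0.0]
force: [-0.4, -1.0, -1.4]
opening: 0.0148
```

```bash
python3 -c "
from h import *
go([.375,.329,.29],0)
im,c=snap('wrist','w6');np.save('w6c',c)
cv2.imwrite('pics/w6b.png',cv2.resize(im,None,fx=1.5,fy=1.5,interpolation=cv2.INTER_CUBIC))
"
```

```text
clock 9.48 pos [0.3753 0.3285 0.29  ] ori [ 1.7997e+02  2.0000e-02 -4.0000e-02] | shift after turn cm [-0.03 -0.05  0.  ] turn [ 0.03  0.02 -0.04] F [-0.4 -1.  -1.4] open 0.0148 j [ 64.   2. -15.  -0. -73.  26.]
```

View pics/w6b.png

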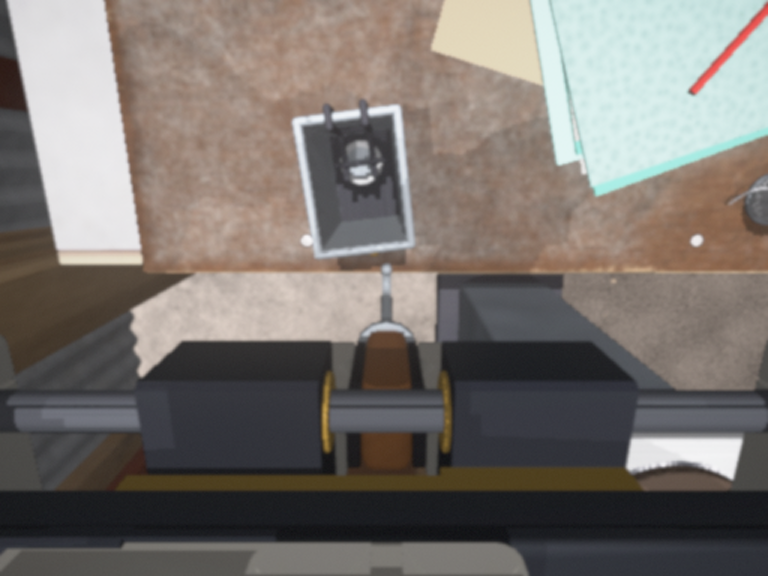

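```bash
python3 -c "
import cv2
im=cv2.imread('pics/w6.png')
cv2.imwrite('pics/w6c.png',cv2.resize(im[62:177,185:285],None,fx=5.2,fy=5.2,interpolation=cv2.INTER_CUBIC))
"
```

```text
(no output)
```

View pics/w6c.png

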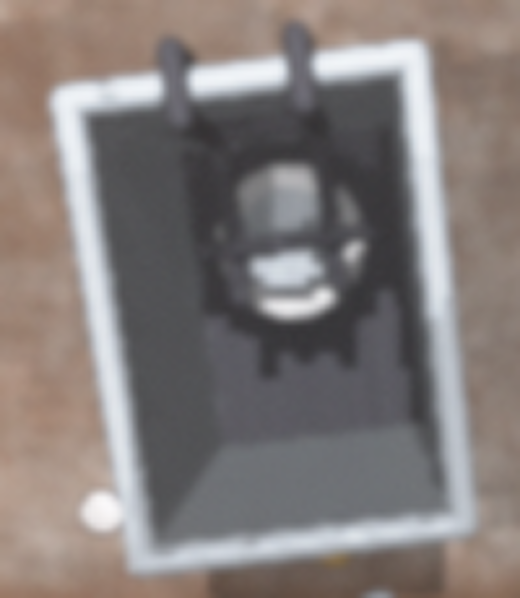

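```bash
python3 -c "
from h import *
c=np.load('w6c.npy',allow_pickle=True).item()
f=lambda x,y:(185+(x+.5)/5.2-.5,62+(y+.5)/5.2-.5)
for nm,q in (('out',((53,92),(430,40),(474,532),(133,573))),('in',((85,112),(402,70),(447,513),(157,548)))):
  P=np.array([onz(c,f(*p),.148)[:2] for p in q]);print(nm,P.round(4).tolist(),P.mean(0))
  e=[P[(i+1)%4]-P[i] for i in range(4)];print([(round(np.hypot(*d)*1000,1),round(np.degrees(np.arctan2(d[1],d[0])),1)) for d in e])
print(onz(c,f(285,242),.0925), onz(c,f(238,52),.152), onz(c,f(298,240),.0505))
"
```

```text
out [[0.4716, 0.3856], [0.48, 0.3195], [0.3933, 0.3106], [0.3855, 0.3753]] [0.43257748 0.34776299]
[(np.float64(66.6), np.float64(-82.7)), (np.float64(87.2), np.float64(-174.1)), (np.float64(65.2), np.float64(96.9)), (np.float64(86.7), np.float64(6.8))]
in [[0.4683, 0.3802], [0.4751, 0.3244], [0.3969, 0.3157], [0.3903, 0.3706]] [0.43263896 0.34771227]
[(np.float64(56.2), np.float64(-83.0)), (np.float64(78.7), np.float64(-173.6)), (np.float64(55.3), np.float64(96.9)), (np.float64(78.6), np.float64(7.0))]
[0.44554952 0.34844182 0.0925    ] [0.47771267 0.35268239 0.152     ] [0.44555691 0.34767193 0.0505    ]
```

```bash
cat >> h.py <<'E'
TC=np.array([.4326,.3477]);TY=6.7
def tank(tx,ty,z):
    a=np.radians(TY);return [*(TC+[np.cos(a)*tx-np.sin(a)*ty,np.sin(a)*tx+np.cos(a)*ty]),z]
def tankpos(v=(.0062,0,.0984)):
    a=np.radians(TY);d=toolpt(np.array(v))-[*TC,0];return np.round(1000*np.array([np.cos(a)*d[0]+np.sin(a)*d[1],-np.sin(a)*d[0]+np.cos(a)*d[1],d[2]]),1)
E
python3 -c "
from h import *
go(tank(-.0122,0,.29),TY);print(tankpos())
"
```

```text
clock 9.53 pos [0.3755 0.3282 0.2902] ori [ 1.7998e+02  1.0000e-02 -7.0000e-02] | shift after turn cm [ 4.68 -1.27  0.02] turn [ 0.02  0.01 -6.77] F [-0.2 -0.7 -1.3] open 0.0147 j [ 64.   2. -15.   0. -73.  26.]
[-52.8 -13.5 191.8]
```

Emit:
step_arm(
  plan="0.8 0 0 0 0 0 -6.8; 0.8 2.4 -0.6 0 0 0 0; 0.8 2.3 -0.7 0 0 0 0; 0.8 0 0 0 0 0 0; 0.8 0 0 0 0 0 0; 0.8 0 0 0 0 0 0",
)

```text
clock: 10.03
tool_pos: [0.4208, 0.3462, 0.29]
orientation: [180.0, 0.0, 6.7]
force: [0.6, -0.7, -0.5]
opening: 0.0151
```

```bash
python3 -c "
from h import *
go(tank(-.0122,0,.1664),TY);print(tankpos())
im,c=snap('wrist','w7');np.save('w7c',c)
cv2.imwrite('pics/w7b.png',cv2.resize(im[40:260,130:380],None,fx=3,fy=2.7,interpolation=cv2.INTER_CUBIC))
"
```

```text
clock 10.03 pos [0.4208 0.3462 0.29  ] ori [1.7997e+02 3.0000e-02 6.6800e+00] | shift after turn cm [-3.000e-02 -1.000e-02  1.236e+01] turn [ 0.03  0.03 -0.02] F [ 0.6 -0.7 -0.5] open 0.0151 j [ 60.   6. -10.  -0. -74.  37.]
[ -5.8  -0.2 191.6]
```

View pics/w7b.png

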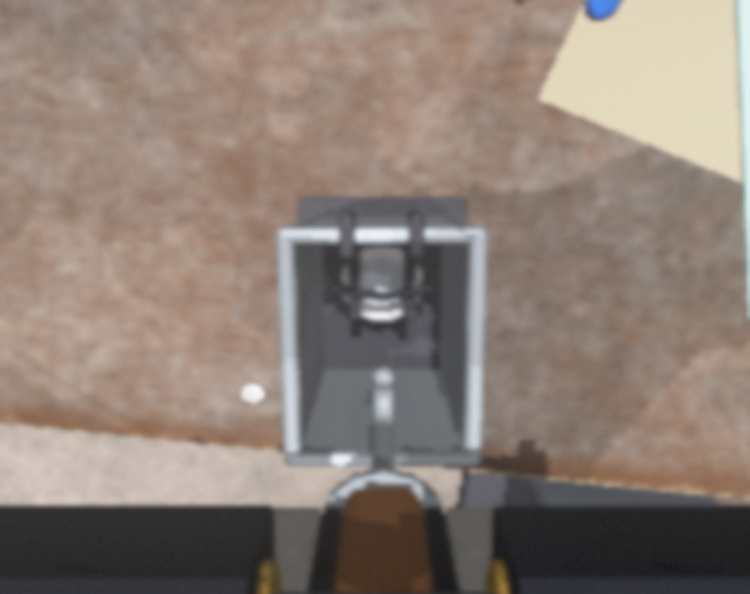

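Emit:
step_arm(
  plan="0.8 0 0 1.5 0 0 0; 0.8 0 0 2 0 0 0; 0.8 0 0 2 0 0 0; 0.8 0 0 1.5 0 0 0; 0.8 0 0 1 0 0 0; 0.8 0 0 0 0 0 0; 0.8 0 0 0 0 0 0",
)

```text
clock: 10.67
tool_pos: [0.4205, 0.3471, 0.2107]
orientation: [180.0, -0.0, 6.8]
force: [0.7, 0.1, -0.2]
opening: 0.015
```

```bash
python3 -c "
from h import *
go(tank(-.0122,0,.1664),TY);print(tankpos())
im,c=snap('wrist','w8');np.save('w8c',c)
cv2.imwrite('pics/w8b.png',cv2.resize(im[20:260,120:380],None,fx=2.9,fy=2.5,interpolation=cv2.INTER_CUBIC))
"
```

```text
clock 10.67 pos [0.4205 0.3471 0.2107] ori [ 1.7999e+02 -1.0000e-02  6.8200e+00] | shift after turn cm [-0.01  0.09  4.43] turn [ 0.01 -0.01  0.12] F [ 0.7  0.1 -0.2] open 0.015 j [ 60.   9. -17.   0. -64.  37.]
[ -5.9   0.9 112.3]
```

View pics/w8b.png

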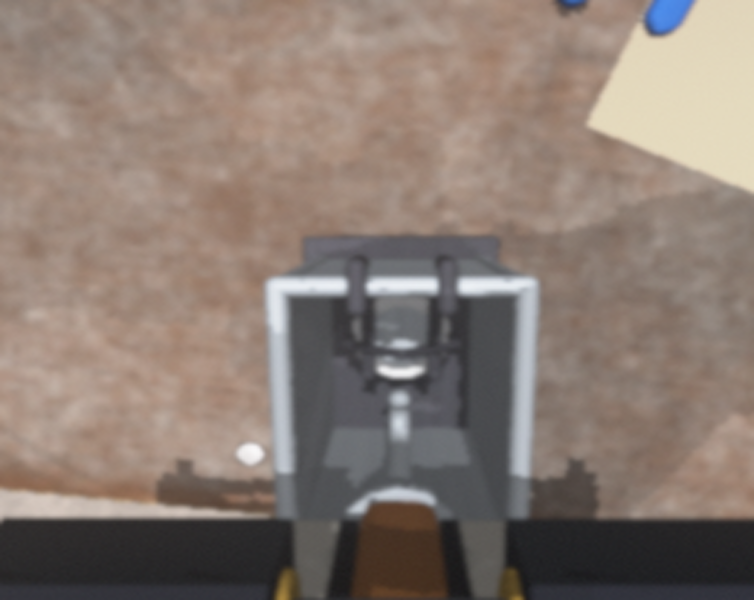

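Emit:
step_arm(
  plan="0.8 0 0.05 0.9 0 0 0; 0.8 0 0 0.9 0 0 0; 0.8 0 0 0.9 0 0 0; 0.8 0 0 0.9 0 0 0; 0.8 0 0 0.8 0 0 0; 0.8 0 0 0 0 0 0; 0.8 0 0 0 0 0 0",
)

```text
clock: 11.3
tool_pos: [0.4205, 0.3465, 0.1655]
orientation: [179.9, 0.0, 6.8]
force: [-0.5, -0.3, -0.0]
opening: 0.0148
```

```bash
python3 -c "
from h import *
go(tank(.0068,0,.1664),TY);print(tankpos())
im,c=snap('wrist','w9');np.save('w9c',c)
cv2.imwrite('pics/w9b.png',cv2.resize(im[60:240,160:360],None,fx=3.8,fy=3.3,interpolation=cv2.INTER_CUBIC))
"
```

```text
clock 11.30 pos [0.4205 0.3465 0.1655] ori [1.7993e+02 5.0000e-02 6.8100e+00] | shift after turn cm [ 1.9   0.02 -0.09] turn [0.07 0.05 0.11] F [-0.5 -0.3 -0. ] open 0.0148 j [ 60.  11. -21.   0. -58.  37.]
[-6.1  0.1 67.1]
```

View pics/w9b.png

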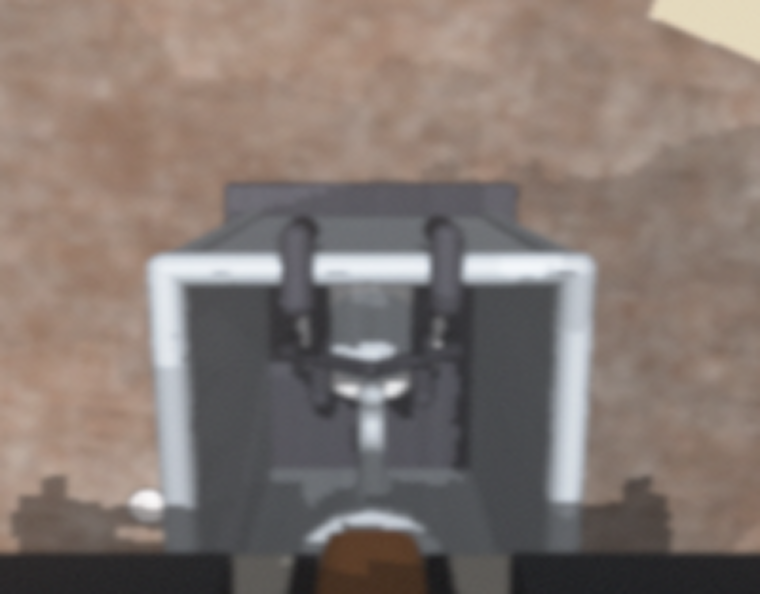

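Emit:
step_arm(
  plan="0.8 0.5 0 0 0 0 0; 0.8 0.5 0 0 0 0 0; 0.8 0.5 0 0 0 0 0; 0.8 0.4 0 0 0 0 0; 0.8 0 0 0 0 0 0; 0.8 0 0 0 0 0 0",
)

```text
clock: 11.85
tool_pos: [0.4398, 0.349, 0.1661]
orientation: [180.0, 0.0, 6.8]
force: [0.3, -0.6, -1.1]
opening: 0.0144
```

```bash
python3 -c "
from h import *
go(tank(.0068,0,.1664),TY);print(tankpos())
im,c=snap('wrist','w10');np.save('w10c',c)
cv2.imwrite('pics/w10b.png',cv2.resize(im[60:240,160:360],None,fx=3.8,fy=3.3,interpolation=cv2.INTER_CUBIC))
"
```

```text
clock 11.85 pos [0.4398 0.349  0.1661] ori [1.7999e+02 1.0000e-02 6.7700e+00] | shift after turn cm [-0.04  0.04 -0.03] turn [0.01 0.01 0.07] F [ 0.3 -0.6 -1.1] open 0.0144 j [ 58.  13. -19.  -0. -59.  38.]
[13.4  0.4 67.7]
```

View pics/w10b.png

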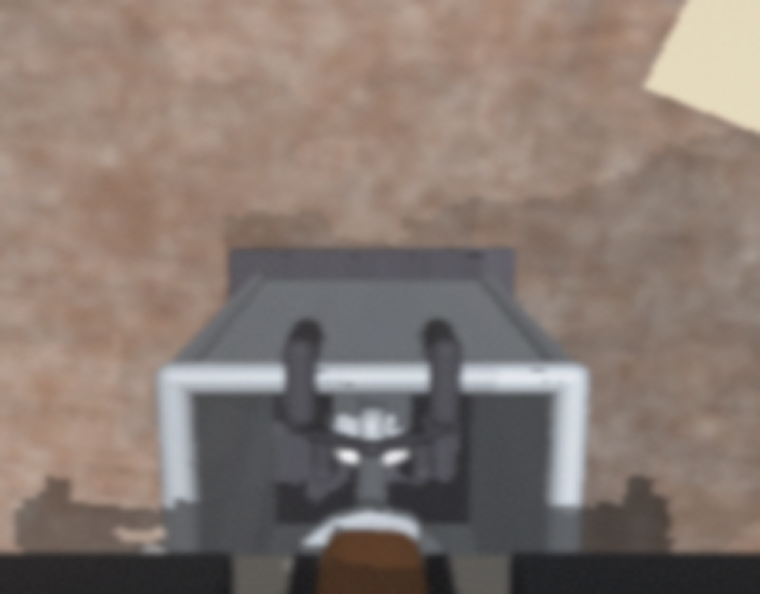

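Emit:
step_arm(
  plan="0.8 0 0 -0.6 0 0 0; 0.8 0 0 -0.6 0 0 0; 0.8 0 0 -0.5 0 0 0; 0.8 0 0 -0.4 0 0 0; 0.8 0 0 -0.4 0 0 0; 0.8 0 0 -0.4 0 0 0; 0.8 0 0 -0.3 0 0 0; 0.8 0 0 0 0 0 0; 0.8 0 0 0 0 0 0; 0.8 0 0 0 0 0 0",
)

```text
clock: 12.73
tool_pos: [0.4393, 0.3489, 0.198]
orientation: [180.0, 0.0, 6.8]
force: [0.4, -0.1, -2.2]
opening: 0.0147
```

```bash
python3 -c "
from h import *
go(tank(.0068,0,.198),TY);print(tankpos())
im,c=snap('wrist','w11');np.save('w11c',c)
cv2.imwrite('pics/w11b.png',cv2.resize(im[60:240,160:360],None,fx=3.8,fy=3.3,interpolation=cv2.INTER_CUBIC))
"
```

```text
clock 12.73 pos [0.4393 0.3489 0.198 ] ori [1.7999e+02 2.0000e-02 6.8100e+00] | shift after turn cm [-0.    0.04 -0.  ] turn [0.01 0.02 0.11] F [ 0.4 -0.1 -2.2] open 0.0147 j [ 58.  11. -16.  -0. -63.  38.]
[13.   0.4 99.6]
```

View pics/w11b.png

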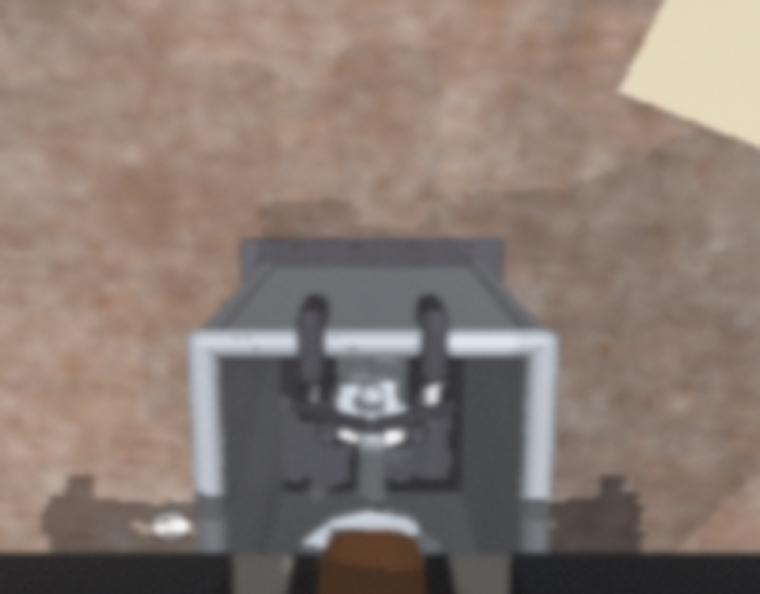

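Emit:
step_arm(
  plan="0.8 -0.1 0 0 0 0 0; 0.8 -0.2 0 0 0 0 0; 0.8 -0.3 0 0 0 0 0; 0.8 -0.35 0 0 0 0 0; 0.8 -0.4 0 0 0 0 0; 0.8 -0.4 0 0 0 0 0; 0.8 -0.4 0 0 0 0 0; 0.8 -0.35 0 0 0 0 0; 0.8 -0.3 0 0 0 0 0; 0.8 -0.2 0 0 0 0 0; 0.8 -0.1 0 0 0 0 0; 0.8 0 0 0 0 0 0",
)

```text
clock: 13.78
tool_pos: [0.4085, 0.3454, 0.1983]
orientation: [-180.0, -0.0, 6.8]
force: [0.5, 0.0, -1.5]
opening: 0.0146
```

```bash
python3 -c "
from h import *
go(tank(-.0245,0,.198),TY);print(tankpos())
im,c=snap('wrist','w12');np.save('w12c',c)
cv2.imwrite('pics/w12b.png',cv2.resize(im[60:240,160:360],None,fx=3.8,fy=3.3,interpolation=cv2.INTER_CUBIC))
"
```

```text
clock 13.78 pos [0.4085 0.3454 0.1983] ori [-180.     -0.      6.83] | shift after turn cm [-0.03  0.05  0.03] turn [-0.   -0.    0.13] F [ 0.5  0.  -1.5] open 0.0146 j [ 61.   9. -19.   0. -62.  36.]
[-18.    0.5  99.9]
```

View pics/w12b.png

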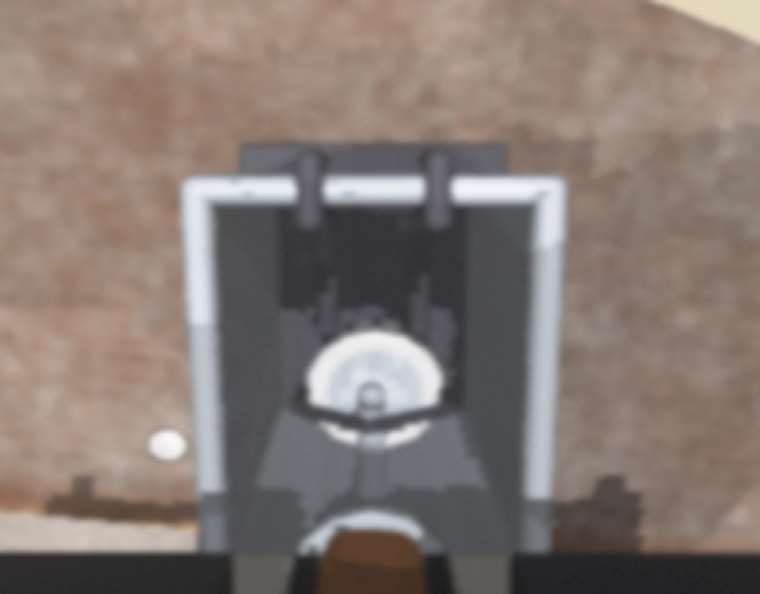

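```bash
python3 -c "
from h import *
c=np.load('w12c.npy',allow_pickle=True).item()
f=lambda x,y:(160+(x+.5)/3.8-.5,60+(y+.5)/3.3-.5)
a=np.radians(TY);R=np.array([[np.cos(a),np.sin(a)],[-np.sin(a),np.cos(a)]])
for q,z in (((375,331),.0625),((375,447),.0625),((306,390),.0625),((446,385),.0625),((325,280),.081),((328,330),.075),((420,325),.075)): print(q,(R@(onz(c,f(*q),z)[:2]-TC)*1000).round(1))
"
```

```text
(375, 331) [-1.1 -0.1]
(375, 447) [-36.2  -0.2]
(306, 390) [-18.7  17.6]
(446, 385) [-17.1 -18.3]
(325, 280) [15.9 11.7]
(328, 330) [ 1.3 11.3]
(420, 325) [  2.8 -10.9]
```

Emit:
step_arm(
  plan="0.8 0 0 -0.3 0 0 0; 0.8 0 0 -0.6 0 0 0; 0.8 0 0 -1 0 0 0; 0.8 0 0 -1.4 0 0 0; 0.8 0 0 -1.8 0 0 0; 0.8 0 0 -2 0 0 0; 0.8 0 0 -2 0 0 0; 0.8 0 0 -2 0 0 0; 0.8 0 0 -1.8 0 0 0; 0.8 0 0 -1.4 0 0 0; 0.8 0 0 -0.8 0 0 0; 0.8 0 0 0 0 0 0",
)

```text
clock: 14.83
tool_pos: [0.4093, 0.3458, 0.3518]
orientation: [-179.8, -0.2, 6.8]
force: [-0.1, -0.2, -1.1]
opening: 0.0149
```

```bash
python3 -c "
from h import *
go(tank(-.0245,0,.348),TY);print(tankpos())
im,c=snap('wrist','w13');np.save('w13c',c)
cv2.imwrite('pics/w13b.png',cv2.resize(im[60:240,160:360],None,fx=3.8,fy=3.3,interpolation=cv2.INTER_CUBIC))
im,c=snap('side','s2')
cv2.imwrite('pics/s2b.png',cv2.resize(im[70:190,190:310],None,fx=5,fy=5,interpolation=cv2.INTER_CUBIC))
"
```

```text
clock 14.83 pos [0.4093 0.3458 0.3518] ori [-1.7984e+02 -1.6000e-01  6.8100e+00] | shift after turn cm [-0.11  0.09  0.38] turn [-0.16 -0.16  0.11] F [-0.1 -0.2 -1.1] open 0.0149 j [ 61.   4.  -5.   0. -81.  36.]
[-16.9   1.2 253.4]
```

View pics/w13b.png

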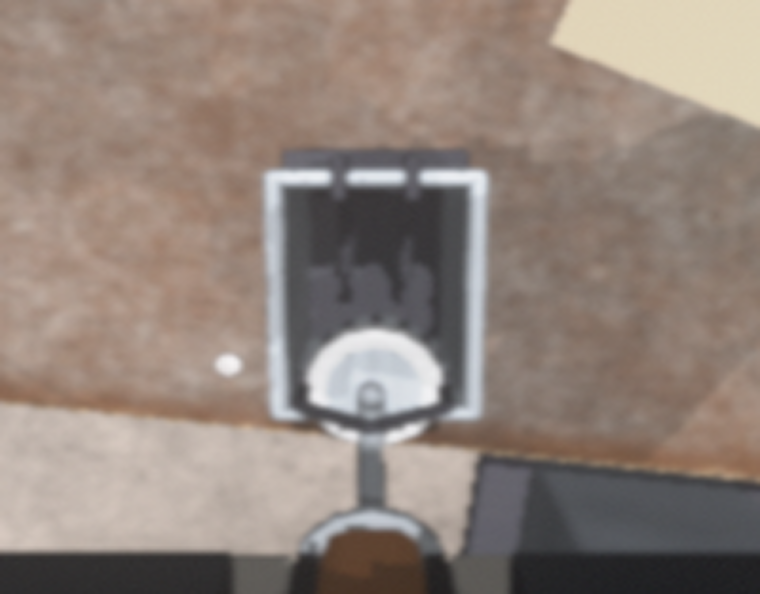

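View pics/s2b.png

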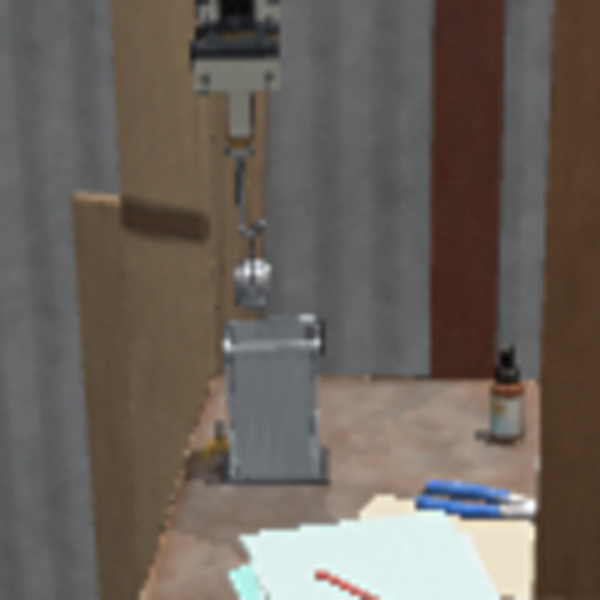

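Emit:
step_arm(
  plan="0.8 0 0 0 0 0 2; 0.8 0 0 0 0 0 3; 0.8 0 0 0 0 0 4; 0.8 0 0 0 0 0 4; 0.8 0 0 0 0 0 3; 0.8 0 0 0 0 0 1.1; 0.8 0 0 0 0 0 0",
)

```text
clock: 15.52
tool_pos: [0.4084, 0.345, 0.3482]
orientation: [179.9, 0.0, -10.3]
force: [0.5, -1.1, -1.9]
opening: 0.0149
```

```bash
python3 -c "
from h import *
go([.45,-.02,.345],-10.3);go([.4254,-.4134,.3],-10.3)
d=np.array([.4254,-.4134])-[.45,-.02];print(d)
"
```

```text
clock 15.52 pos [0.4084 0.345  0.3482] ori [ 1.7991e+02  5.0000e-02 -1.0290e+01] | shift after turn cm [10.62 35.17  0.32] turn [0.09 0.05 0.01] F [ 0.5 -1.1 -1.9] open 0.0149 j [ 61.   4.  -5.  -0. -81.  19.]
clock 15.52 pos [0.4084 0.345  0.3482] ori [ 1.7991e+02  5.0000e-02 -1.0290e+01] | shift after turn cm [15.23 74.32  4.82] turn [0.09 0.05 0.01] F [ 0.5 -1.1 -1.9] open 0.0149 j [ 61.   4.  -5.  -0. -81.  19.]
[-0.0246 -0.3934]
```

Emit:
step_arm(
  plan="0.8 0.12 0.4 0 0 0 0; 0.8 0.27 0.9 0 0 0 0; 0.8 0.42 1.4 0 0 0 0; 0.8 0.57 1.9 0 0 0 0; 0.8 0.72 2.4 0 0 0 0; 0.8 0.84 2.8 0 0 0 0; 0.8 0.9 3 0 0 0 0; 0.8 0.9 3 0 0 0 0; 0.8 0.9 3 0 0 0 0; 0.8 0.9 3 0 0 0 0; 0.8 0.9 3 0 0 0 0; 0.8 0.9 3 0 0 0 0",
)

```text
clock: 16.52
tool_pos: [0.4402, 0.0543, 0.3496]
orientation: [-180.0, -0.0, -10.3]
force: [0.1, -0.5, -2.2]
opening: 0.0148
```

Emit:
step_arm(
  plan="0.8 0.8 3 0 0 0 0; 0.8 0.7 3 0 0 0 0; 0.8 0.6 3 0 0 0 0; 0.8 0.5 3 0 0 0 0; 0.8 0.5 3 0 0 0 0; 0.8 0.4 3 0 0 0 0; 0.8 0.4 3 0 0 0 0; 0.8 0.4 3 0 0 0 0; 0.8 0.4 3 0 0 0 0; 0.8 0.4 3 0 0 0 0; 0.8 0.35 2.8 0 0 0 0; 0.8 0.3 2.6 0 0 0 0",
)

```text
clock: 17.52
tool_pos: [0.4327, -0.3039, 0.3494]
orientation: [180.0, -0.0, -10.3]
force: [0.5, 1.2, -1.7]
opening: 0.015
```

Emit:
step_arm(
  plan="0.8 0.3 2.3 0 0 0 0; 0.8 0.25 2 0 0 0 0; 0.8 0.2 1.7 0 0 0 0; 0.8 0.15 1.4 0 0 0 0; 0.8 0.1 1.1 0 0 0 0; 0.8 0.1 0.9 0 0 0 0; 0.8 0.08 0.7 0 0 0 0; 0.8 0 0.5 0 0 0 0; 0.8 0 0.3 0 0 0 0; 0.8 0 0.2 0 0 0 0; 0.8 0 0 0 0 0 0; 0.8 0 0 0 0 0 0",
)

```text
clock: 18.52
tool_pos: [0.4263, -0.4127, 0.3493]
orientation: [-180.0, -0.0, -10.3]
force: [0.6, -0.0, -2.2]
opening: 0.0149
```

```bash
python3 -c "
from h import *
go([.4254,-.4134,.25],-10.3)
im,c=snap('wrist','w14');np.save('w14c',c)
cv2.imwrite('pics/w14b.png',cv2.resize(im[40:240,130:380],None,fx=3.1,fy=2.9,interpolation=cv2.INTER_CUBIC))
im,c=snap('side','s3')
cv2.imwrite('pics/s3b.png',cv2.resize(im[140:280,180:300],None,fx=4.2,fy=4.2,interpolation=cv2.INTER_CUBIC))
"
```

```text
clock 18.52 pos [ 0.4263 -0.4127  0.3493] ori [-1.800e+02 -1.000e-02 -1.026e+01] | shift after turn cm [-0.08  0.09  9.93] turn [-0.   -0.01  0.04] F [ 0.6 -0.  -2.2] open 0.0149 j [-25.  10.   2.  -0. -82. 105.]
```

View pics/w14b.png

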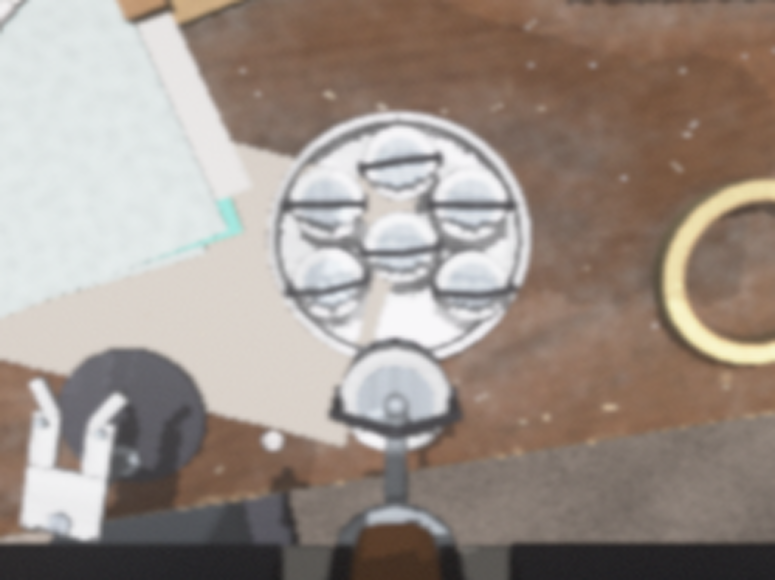

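View pics/s3b.png

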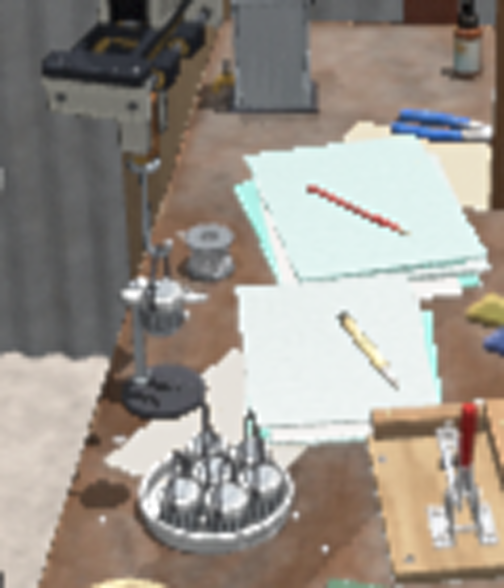

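Emit:
step_arm(
  plan="0.8 -0.03 0.03 0.4 0 0 0; 0.8 -0.03 0.03 0.8 0 0 0; 0.8 -0.02 0.03 1.1 0 0 0; 0.8 0 0 1.2 0 0 0; 0.8 0 0 1.2 0 0 0; 0.8 0 0 1.2 0 0 0; 0.8 0 0 1 0 0 0; 0.8 0 0 0.8 0 0 0; 0.8 0 0 0.4 0 0 0; 0.8 0 0 0.3 0 0 0; 0.8 0 0 0 0 0 0; 0.8 0 0 0 0 0 0",
)

```text
clock: 19.62
tool_pos: [0.4254, -0.4139, 0.2656]
orientation: [180.0, -0.0, -10.3]
force: [-0.3, -0.3, -1.2]
opening: 0.0147
```

```bash
python3 -c "
from h import *
go([.4254,-.4134,.265],-10.3)
im,c=snap('wrist','w15');np.save('w15c',c)
cv2.imwrite('pics/w15b.png',cv2.resize(im[40:240,130:380],None,fx=3.1,fy=2.9,interpolation=cv2.INTER_CUBIC))
"
```

```text
clock 19.62 pos [ 0.4254 -0.4139  0.2656] ori [ 1.7998e+02 -3.0000e-02 -1.0280e+01] | shift after turn cm [-0.01 -0.05  0.06] turn [ 0.02 -0.03  0.02] F [-0.3 -0.3 -1.2] open 0.0147 j [-25.  12.  -7.   0. -72. 105.]
```

View pics/w15b.png

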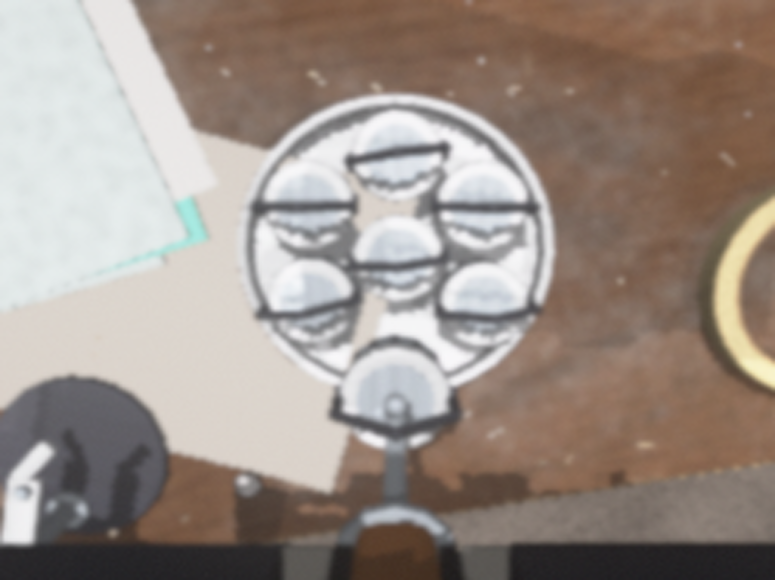

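```bash
python3 -c "
import cv2
im=cv2.imread('pics/w15.png')
cv2.imwrite('pics/w15c.png',cv2.resize(im[65:200,200:315],None,fx=6,fy=4.4,interpolation=cv2.INTER_CUBIC))
"
```

```text
(no output)
```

View pics/w15c.png

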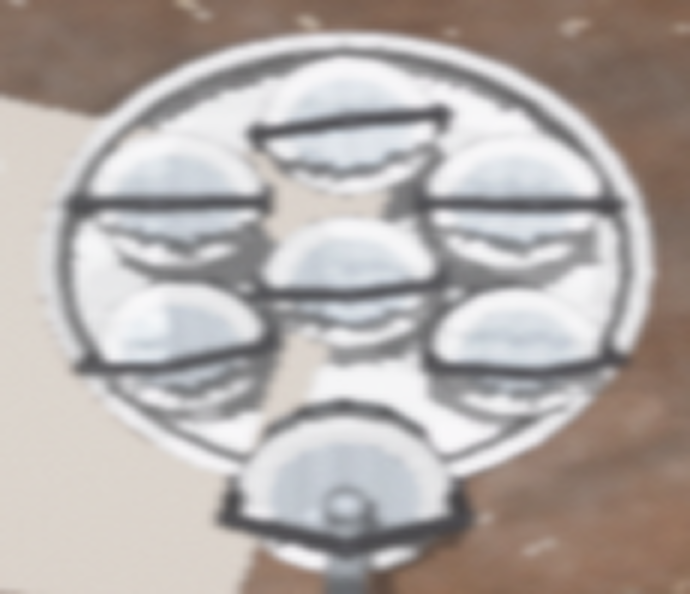

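```bash
python3 -c "
from h import *
c=np.load('w15c.npy',allow_pickle=True).item()
f=lambda x,y:(200+(x+.5)/6-.5,65+(y+.5)/4.4-.5)
W=np.array([onz(c,f(*p),.02)[:2] for p in ((42,265),(655,262),(348,30),(130,110),(560,105),(585,425),(120,430))])
A=np.c_[2*W,np.ones(len(W))];s=np.linalg.lstsq(A,(W**2).sum(1),rcond=None)[0];print('rim',s[:2],2*np.sqrt(s[2]+s[:2]@s[:2]))
M,Lf,Rt=[onz(c,f(*p),.041)[:2] for p in ((351,281),(182,345),(518,351))];print(M,Lf,Rt)
zl=.2656-.0984+.005-.061+.019
E=[onz(c,f(*p),zl)[:2] for p in ((348,572),(237,491),(458,491))];print(E)
d=E[2]-E[1];ctr=E[0]+.018*np.array([np.cos(np.radians(-10.3)),np.sin(np.radians(-10.3))]);print(ctr,(E[1]+E[2])/2,np.hypot(*d))
for n in (M,Lf,Rt): print(np.hypot(*(ctr-n)))
print('bearing',toolpt(np.array([.0062,0,.0984])))
"
```

```text
rim [ 0.4693773  -0.42227102] 0.13239768637599267
[ 0.47083774 -0.42294774] [ 0.4597704  -0.38575042] [ 0.44579797 -0.45322928]
[array([ 0.41422076, -0.41195212]), array([ 0.43576109, -0.39759877]), array([ 0.42935635, -0.43280206])]
[ 0.43193069 -0.41517056] [ 0.43255872 -0.41520042] 0.035781174560439326
0.03967672302969444
0.040504240185492764
0.0405063850624615
bearing [ 0.43171897 -0.41507891  0.16740607]
```

Emit:
step_arm(
  plan="0.8 0 -0.03 0.3 0 0 0; 0.8 0 0 0.6 0 0 0; 0.8 0 0 0.9 0 0 0; 0.8 0 0 1 0 0 0; 0.8 0 0 1 0 0 0; 0.8 0 0 1 0 0 0; 0.8 0 0 0.9 0 0 0; 0.8 0 0 0.7 0 0 0; 0.8 0 0 0.4 0 0 0; 0.8 0 0 0.2 0 0 0; 0.8 0 0 0 0 0 0; 0.8 0 0 0 0 0 0",
)

```text
clock: 20.67
tool_pos: [0.4255, -0.4136, 0.1955]
orientation: [180.0, -0.0, -10.3]
force: [-0.7, -0.3, -1.6]
opening: 0.0148
```

```bash
python3 -c "
from h import *
go([.4254,-.4134,.175],-10.3)
im,c=snap('wrist','w16');np.save('w16c',c)
cv2.imwrite('pics/w16b.png',cv2.resize(im[70:245,130:380],None,fx=3.1,fy=3.1,interpolation=cv2.INTER_CUBIC))
im,c=snap('side','s4')
cv2.imwrite('pics/s4b.png',cv2.resize(im[180:280,190:270],None,fx=6,fy=6,interpolation=cv2.INTER_CUBIC))
"
```

```text
clock 20.67 pos [ 0.4255 -0.4136  0.1955] ori [ 1.7998e+02 -2.0000e-02 -1.0280e+01] | shift after turn cm [-0.02 -0.02  2.05] turn [ 0.02 -0.02  0.02] F [-0.7 -0.3 -1.6] open 0.0148 j [-25.  14. -13.   0. -63. 105.]
```

View pics/w16b.png

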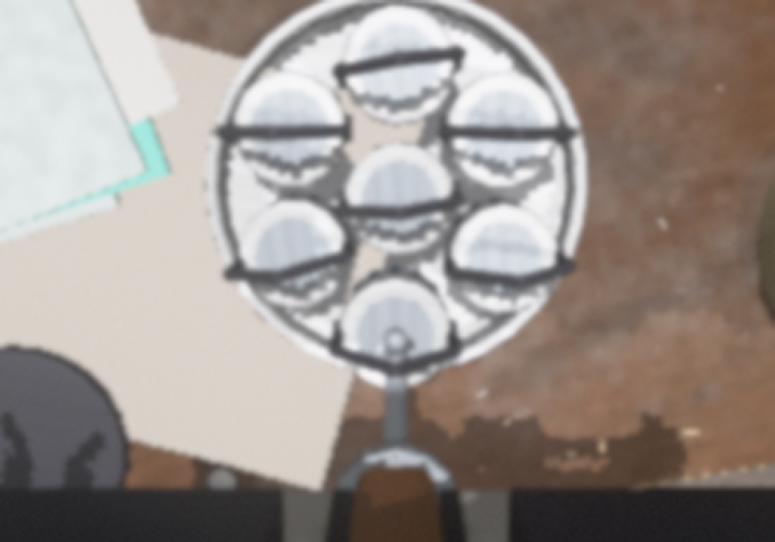

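View pics/s4b.png

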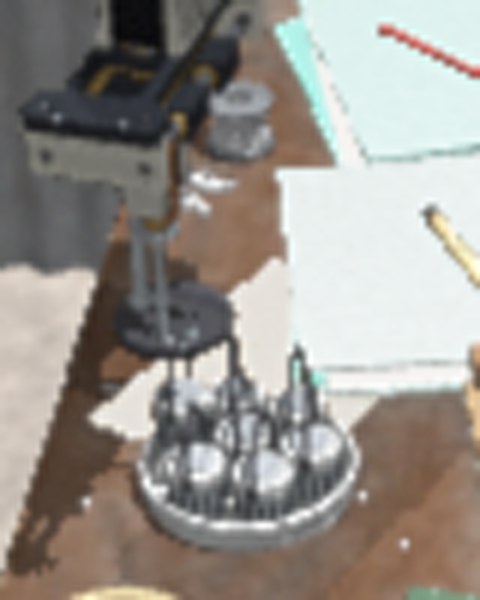

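Emit:
step_arm(
  plan="0.8 0 -0.02 0.3 0 0 0; 0.8 0 0 0.4 0 0 0; 0.8 0 0 0.4 0 0 0; 0.8 0 0 0.4 0 0 0; 0.8 0 0 0.3 0 0 0; 0.8 0 0 0.1 0 0 0; 0.8 0 0 0 0 0 0; 0.8 0 0 0 0 0 0",
)

```text
clock: 21.43
tool_pos: [0.4254, -0.4133, 0.1763]
orientation: [180.0, -0.0, -10.3]
force: [0.7, -0.3, -1.0]
opening: 0.0149
```

Emit:
step_arm(
  plan="0.8 0 0 0.2 0 0 0; 0.8 0 0 0.2 0 0 0; 0.8 0 0 0.2 0 0 0; 0.8 0 0 0.2 0 0 0; 0.8 0 0 0.2 0 0 0; 0.8 0 0 0 0 0 0; 0.8 0 0 0 0 0 0",
)

```text
clock: 22.02
tool_pos: [0.4253, -0.4132, 0.1661]
orientation: [-180.0, 0.0, -10.3]
force: [-0.5, 0.3, -1.0]
opening: 0.0145
```

```bash
python3 -c "
from h import *
go([.4254,-.4134,.1664],-10.3)
im,c=snap('wrist','w17');np.save('w17c',c)
cv2.imwrite('pics/w17b.png',cv2.resize(im[70:245,150:360],None,fx=3.6,fy=3.3,interpolation=cv2.INTER_CUBIC))
"
```

```text
clock 22.02 pos [ 0.4253 -0.4132  0.1661] ori [-1.800e+02  2.000e-02 -1.029e+01] | shift after turn cm [ 0.01  0.02 -0.03] turn [-0.    0.02  0.01] F [-0.5  0.3 -1. ] open 0.0145 j [-25.  16. -15.   0. -60. 105.]
```

View pics/w17b.png

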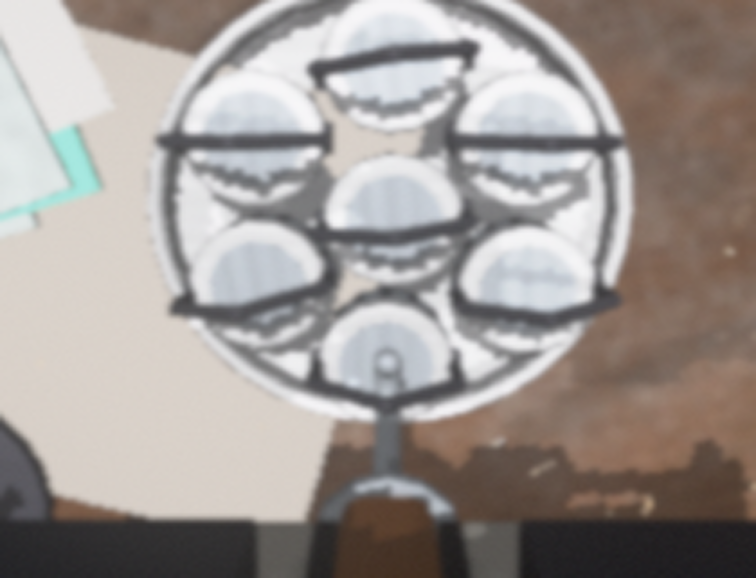

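Emit:
step_arm(
  plan="0.8 0 0 0.2 0 0 0; 0.8 0 0 0.2 0 0 0; 0.8 0 0 0.2 0 0 0; 0.8 0 0 0.2 0 0 0; 0.8 0 0 0 0 0 0; 0.8 -0.2 0 0 0 0 0; 0.8 -0.3 0 0 0 0 0; 0.8 -0.4 0 0 0 0 0; 0.8 -0.4 0 0 0 0 0; 0.8 -0.5 0 0 0 0 0; 0.8 -0.6 0 0 0 0 0; 0.8 -0.6 0 0 0 0 0",
)

```text
clock: 23.07
tool_pos: [0.3952, -0.4077, 0.1583]
orientation: [-180.0, -0.0, -10.3]
force: [0.1, 0.8, -1.3]
opening: 0.0149
```

```bash
python3 -c "
from h import *
go([.4254,-.4134,.1664],-10.3)
im,c=snap('wrist','w18');np.save('w18c',c)
cv2.imwrite('pics/w18b.png',cv2.resize(im[20:245,150:360],None,fx=3.6,fy=2.6,interpolation=cv2.INTER_CUBIC))
"
```

```text
clock 23.07 pos [ 0.3952 -0.4077  0.1583] ori [-180.     -0.    -10.29] | shift after turn cm [ 3.08  0.02 -0.81] turn [-0.   -0.    0.01] F [ 0.1  0.8 -1.3] open 0.0149 j [-26.  14. -19.  -0. -58. 106.]
```

View pics/w18b.png

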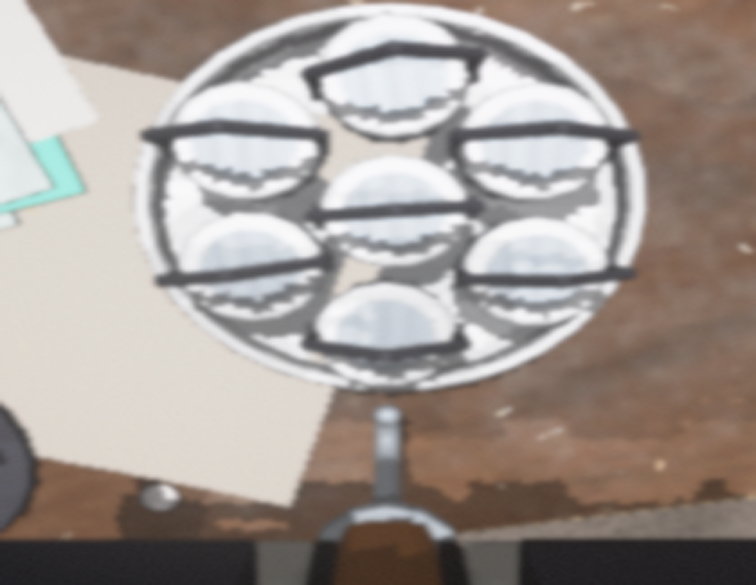

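Emit:
step_arm(
  plan="0.8 0 0 -2.5 0 0 0; 0.8 0 0 -3 0 0 0; 0.8 0 0 -2.5 0 0 4; 0.8 0 0 0 0 0 7; 0.8 0 0 0 0 0 7; 0.8 0 0 0 0 0 7; 0.8 0 0 0 0 0 7; 0.8 0 0 0 0 0 7; 0.8 0 0 0 0 0 7; 0.8 0 0 0 0 0 7; 0.8 0 0 0 0 0 7; 0.8 0 0 0 0 0 7",
)

```text
clock: 24.12
tool_pos: [0.3956, -0.4078, 0.2383]
orientation: [-180.0, -0.0, -77.6]
force: [0.4, -1.0, 0.0]
opening: 0.015
```

Emit:
step_arm(
  plan="0.8 0 0 0 0 0 7; 0.8 0 0 0 0 0 7; 0.8 0 0 0 0 0 7; 0.8 0 0 0 0 0 7; 0.8 0 0 0 0 0 7; 0.8 0 0 0 0 0 6; 0.8 0 0 0 0 0 0",
)

```text
clock: 24.7
tool_pos: [0.3956, -0.4078, 0.2382]
orientation: [180.0, 0.0, -118.6]
force: [1.2, 0.2, -0.7]
opening: 0.0147
```

```bash
python3 -c "
from h import *
go([.4065+.065*.9205,-.2677-.065*.3907,.238],-118.28)
"
```

```text
clock 24.70 pos [ 0.3956 -0.4078  0.2382] ori [ 180.      0.   -118.56] | shift after turn cm [-13.45  -0.8    0.02] turn [ 0.    0.   -0.28] F [ 1.2  0.2 -0.7] open 0.0147 j [-26.  10. -12.  -0. -68.  -2.]
```

Emit:
step_arm(
  plan="0.8 -2.5 -0.2 0 0 0 -0.3; 0.8 -3.5 -0.2 0 0 0 0; 0.8 -3.5 -0.2 0 0 0 0; 0.8 -2.8 -0.2 0 0 0 0; 0.8 -1.15 0 0 0 0 0; 0.8 0 0 2 0 0 0; 0.8 0 0 2.5 0 0 0; 0.8 0 0 2.5 0 0 0; 0.8 0 0 1.9 0 0 0; 0.8 0 0 0.4 0 0 0; 0.8 0 0 0 0 0 0; 0.8 0 0 0 0 0 0",
)

```text
clock: 25.7
tool_pos: [0.4666, -0.2934, 0.1461]
orientation: [-180.0, -0.0, -117.9]
force: [0.3, 0.6, -0.2]
opening: 0.0148
```

```bash
python3 -c "
from h import *
go([.4065,-.2677,.1444],-118.28)
im,c=snap('wrist','w19');np.save('w19c',c)
cv2.imwrite('pics/w19b.png',cv2.resize(im[120:260,220:440],None,fx=3.5,fy=3.5,interpolation=cv2.INTER_CUBIC))
"
```

```text
clock 25.70 pos [ 0.4666 -0.2934  0.1461] ori [-1.7995e+02 -2.0000e-02 -1.1790e+02] | shift after turn cm [0.58 6.51 0.17] turn [-0.05 -0.02  0.38] F [ 0.3  0.6 -0.2] open 0.0148 j [-12.  13. -22.   0. -56. -16.]
```

View pics/w19b.png

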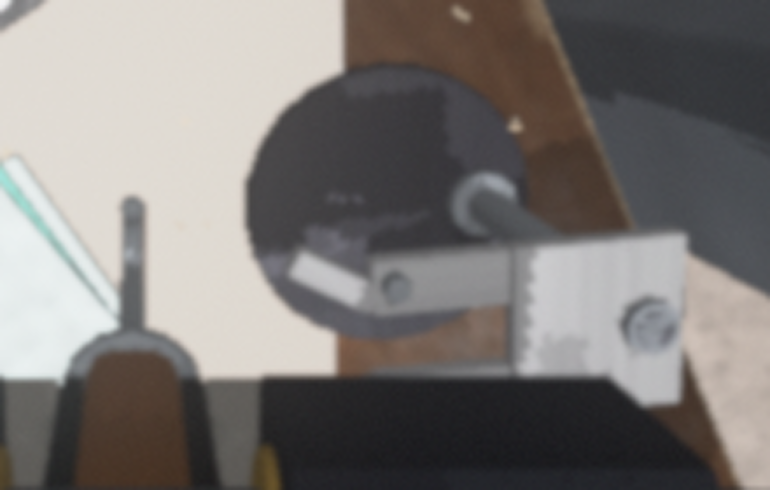

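Emit:
step_arm(
  plan="0.8 0.05 0.6 0 0 0 0.3; 0.8 0.1 1.1 0 0 0 0; 0.8 0.1 1.2 0 0 0 0; 0.8 0.1 1.2 0 0 0 0; 0.8 0.1 1.1 0 0 0 0; 0.8 0.08 0.8 0 0 0 0; 0.8 0.05 0.5 0 0 0 0; 0.8 0 0 0 0 0 0; 0.8 0 0 0 0 0 0",
)

```text
clock: 26.5
tool_pos: [0.4064, -0.2673, 0.1456]
orientation: [-179.9, 0.0, -118.3]
force: [1.3, 1.1, -0.9]
opening: 0.0147
```

```bash
python3 -c "
from h import *
go([.4065,-.2677,.1344],-118.28)
im,c=snap('wrist','w20');np.save('w20c',c)
cv2.imwrite('pics/w20b.png',cv2.resize(im[120:260,150:370],None,fx=3.5,fy=3.5,interpolation=cv2.INTER_CUBIC))
im,c=snap('side','s5')
cv2.imwrite('pics/s5b.png',cv2.resize(im[180:280,190:270],None,fx=6,fy=6,interpolation=cv2.INTER_CUBIC))
"
```

```text
clock 26.50 pos [ 0.4064 -0.2673  0.1456] ori [-1.7995e+02  1.0000e-02 -1.1826e+02] | shift after turn cm [ 0.03 -0.03  1.12] turn [-0.05  0.01  0.02] F [ 1.3  1.1 -0.9] open 0.0147 j [-10.   7. -29.   0. -54. -18.]
```

View pics/w20b.png

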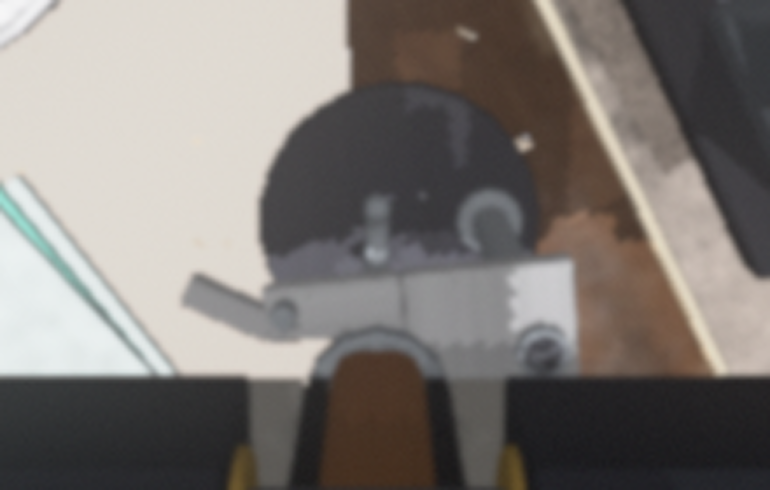

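View pics/s5b.png

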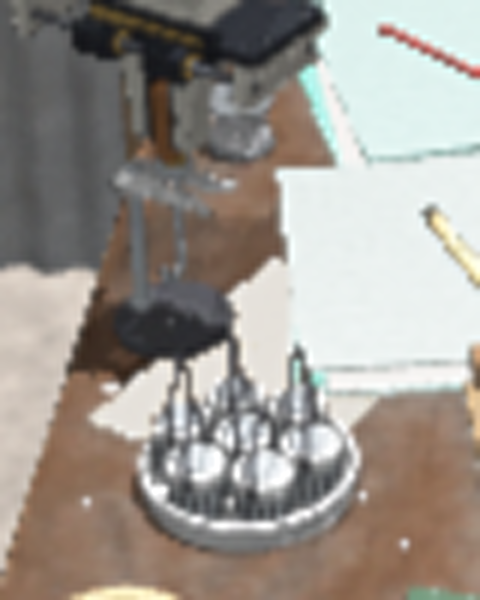

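Emit:
step_arm(
  plan="0.8 0 0 0.3 0 0 0; 0.8 0 0 0.3 0 0 0; 0.8 0 0 0.2 0 0 0; 0.8 0 0 0.2 0 0 0; 0.8 0 0 0.1 0 0 0; 0.8 0 0 0 0 0 0",
)

```text
clock: 27.1
tool_pos: [0.4061, -0.2673, 0.1344]
orientation: [180.0, -0.0, -118.3]
force: [-1.4, 1.4, 3.3]
opening: 0.015
```

```bash
python3 -c "
from h import *
go([.4065,-.2677,.1344],-118.28)
"
```

```text
clock 27.10 pos [ 0.4061 -0.2673  0.1344] ori [ 1.7997e+02 -2.0000e-02 -1.1828e+02] | shift after turn cm [ 0.02 -0.06 -0.  ] turn [ 0.03 -0.02  0.  ] F [-1.4  1.4  3.3] open 0.015 j [-10.   8. -30.   0. -52. -18.]
```

Emit:
step_arm(
  plan="2.5 0 0 0 0 0 0; 5 0 0 0 0 0 0; 6 0 0 0 0 0 0; 6 0 0 0 0 0 0; 6 0 0 0 0 0 0; 6 0 0 0 0 0 0; 6 0 0 -1 0 0 0; 6 0 0 -2 0 0 0; 6 0 0 -3 0 0 0; 6 0 0 -3 0 0 0; 6 0 0 -2 0 0 0; 6 0 0 0 0 0 0",
)

```text
clock: 28.1
tool_pos: [0.4083, -0.2683, 0.2498]
orientation: [-179.5, 0.0, -118.2]
force: [0.8, -0.6, 0.5]
opening: 0.06
```

```bash
python3 -c "
from h import *
go([.4065,-.2677,.1344],-118.28)
im,c=snap('wrist','w21');np.save('w21c',c)
cv2.imwrite('pics/w21b.png',cv2.resize(im,None,fx=1.5,fy=1.5,interpolation=cv2.INTER_CUBIC))
im,c=snap('side','s6')
cv2.imwrite('pics/s6b.png',cv2.resize(im[180:280,190:270],None,fx=6,fy=6,interpolation=cv2.INTER_CUBIC))
"
```

```text
clock 28.10 pos [ 0.4083 -0.2683  0.2498] ori [-1.7953e+02  5.0000e-02 -1.1825e+02] | shift after turn cm [ 0.03  0.19 11.54] turn [-0.47  0.05  0.03] F [ 0.8 -0.6  0.5] open 0.06 j [-10.   1. -20.   0. -68. -18.]
```

View pics/w21b.png

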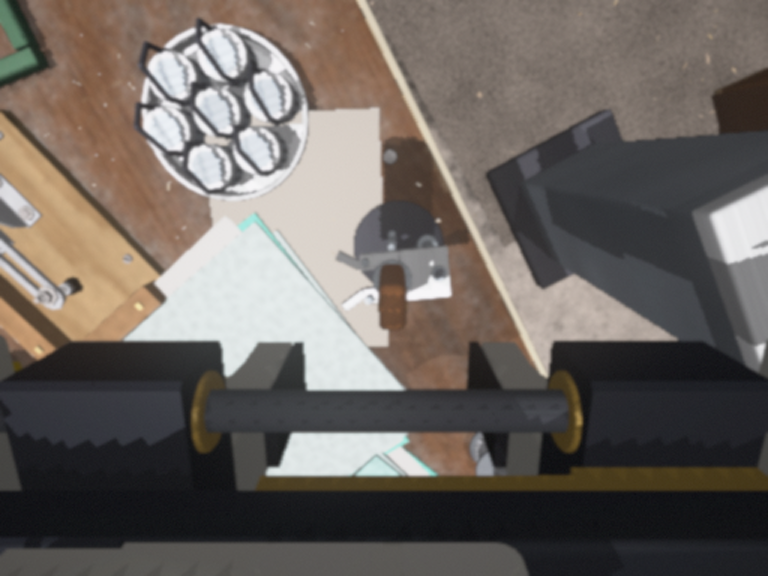

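View pics/s6b.png

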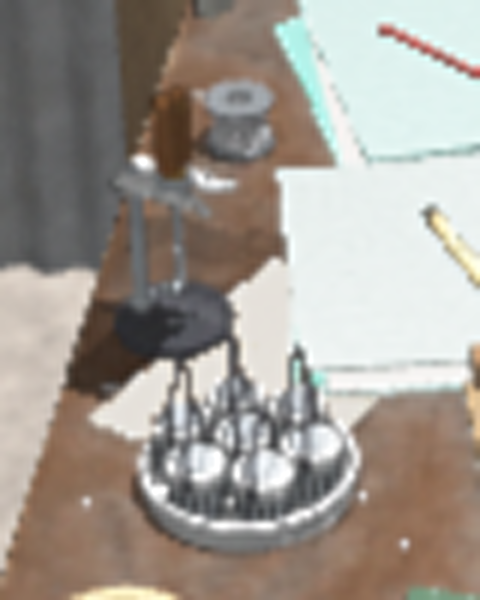

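```bash
python3 -c "
import cv2,numpy as np
a=cv2.imread('pics/w21.png');b=cv2.imread('pics/w4.png')
f=lambda i,y,x:cv2.resize(i[y:y+100,x:x+100],None,fx=3.9,fy=3,interpolation=cv2.INTER_CUBIC)
cv2.imwrite('pics/cmp.png',np.vstack([np.hstack([f(a,125,215),f(b,125,215)]),np.hstack([f(a,5,100),f(b,5,100)])]))
a=cv2.imread('pics/top0.png');from_=0
from h import *
t,c=snap('top','top9')
d=cv2.absdiff(a,t).max(2); cv2.imwrite('pics/topz.png',cv2.resize(t[95:245,80:500],None,fx=1.9,fy=3))
"
```

```text
(no output)
```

View pics/cmp.png

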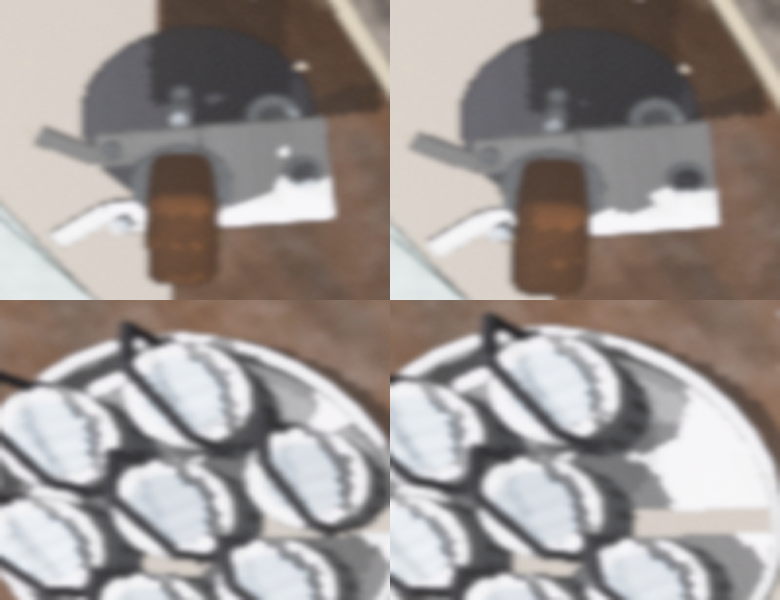

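View pics/topz.png

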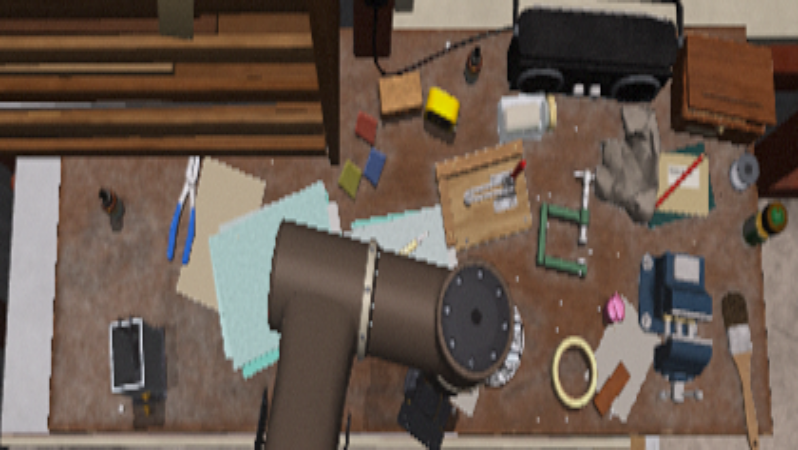

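```bash
python3 -c "
from h import *
print(telemetry.get_obs()['clock'],workorder.close_job())"
```

```text
the job is handed in; nothing more can be done
28.25 None
```

The canister from the tank now stands upright in the empty place of the pan. The rod hangs back in its fork stand. I handed the job in at 28.3 s of the 72 s allowed.

**How it went:** I hooked the canister by its bail, lifted it off the prongs and out over the rim, and carried it across in front of the rack. I lowered it into the free place, unhooked it, and slid the rod back into the fork. The gripper held only the rod handle throughout.

**Last checks:**
- **Canister and pan:** The wrist and side pictures show all seven canisters upright in the pan. Just before the last lowering, the hanging canister was about 40 mm from each of its three neighbours, as it should be.
- **Rod:** It hangs straight, with its handle where it was at the start. It touched down on the seat at the same height it was picked up from.
- **Surroundings:** The tank is empty. The bottle and the tape look unmoved in the last top picture and the spool in the last side picture, judged by eye. The gripper was clear of everything.
- **Forces:** They stayed at a few newtons in every reading I took.

The only disagreement was in the hook's offset along the handle. Two readings gave 3.2 mm and 1.8 mm, so I used 2.8 mm. Where the canister hung agreed with that to under 1 mm.

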